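Spray the bud vases on the banding wheel

TASK

Spray-coat the unglazed vases: stand every vase from the plywood board upright on the turning disc of the banding wheel, turn the wheel until its red mark lines up with the brass pointer and press the spray bottle's nozzle fully down and let it spring back, then turn the wheel until the blue mark lines up with the pointer and press the nozzle again. Then move all the vases onto the white drying slab, standing upright, and leave the wheel with its blue mark still at the pointer. Never spray while neither mark is at the pointer, and leave the other things on the table where they are.

Things in the scene. Friction and masses are not known exactly. Their poses are not given: they have to be found in the camera images.
- wheel_base: dark steel fixed foot of the banding wheel (turntable); origin on the table under the wheel's axis, z up. Its x axis points from the wheel's axis to the brass pointer, a fixed brass tab just outside the disc's rim at radius 133 to 151 mm, top 50 mm above the table, and on to the spray bottle
- wheel (a joint): angle of the wheel, rad, growing counter-clockwise seen from above, stops at -3.1 and 3.1: 0 when the red mark is at the pointer, +1.571 when the blue mark is. The wheel is an aluminium disc, radius 125 mm, 12 thick, its upper face 36 mm above the table; it turns stiffly (0.22 N m of friction) and stays where it is left
- wheel_handle (a point): centre of the black handle bar at the wheel's middle, on its axis: 56 mm long, 16 wide, 28 high, turning with the wheel; 44 to 72 mm above the disc's face, this point at 58. Its thin post (18 mm wide) rises from a dark hub on the disc, 68 mm wide, 18 high. Axes: x along the bar, towards the red mark; y across it; z up
- mark_red (a point): red mark painted on the disc's rim, 34 mm radial by 14 wide; this point lies at radius 115 mm on the disc's face, under the bar's +x direction (the bar's end on that side has a red dot on top)
- mark_blue (a point): blue mark painted on the disc's rim, 34 mm radial by 14 wide; this point lies at radius 115 mm on the disc's face, a quarter turn clockwise (seen from above) from the red mark
- spray_bottle: white spray bottle with a green band, fixed in a steel foot (72 mm wide) beyond the brass pointer, about 195 mm from the wheel's axis; 56 mm wide up to 120 mm, then a neck 28 mm wide up to 152 mm; origin on the table under its axis, z up
- nozzle (a joint): travel of the bottle's sprung nozzle cap, m: 0 up, 0.007 fully down against its stop; needs 3 N to start and 7.2 N at the bottom, springs back by itself
- nozzle_top (a point): centre of the top of the red nozzle cap (flat, 30 mm wide, 20 high), 184 mm above the table when up; press straight down
- ware_board: plywood board, 210 x 170 x 5 mm, fixed on the table, on which the vases stand at the start; origin under its centre, x along its 210 mm side
- drying_slab: white drying slab, 210 x 170 x 5 mm, fixed on the table, empty at the start; origin under its centre, x along its 210 mm side, top 5 mm above the table
- vase1: small unglazed bud vase, terracotta-pink, about 90 g, 48 mm high: a round belly 44 mm wide from the foot to 28 mm up, then a neck (26 mm) and a 32 mm lip; origin at the centre of its foot, z up out of its mouth. Two or three of the four vases are present
- vase2: small unglazed bud vase, off-white, about 90 g, 48 mm high: a round belly 44 mm wide from the foot to 28 mm up, then a neck (26 mm) and a 32 mm lip; origin at the centre of its foot, z up out of its mouth. Two or three of the four vases are present
- vase3: small unglazed bud vase, terracotta-pink, about 90 g, 48 mm high: a round belly 44 mm wide from the foot to 28 mm up, then a neck (26 mm) and a 32 mm lip; origin at the centre of its foot, z up out of its mouth. Two or three of the four vases are present
- vase4: small unglazed bud vase, off-white, about 90 g, 48 mm high: a round belly 44 mm wide from the foot to 28 mm up, then a neck (26 mm) and a 32 mm lip; origin at the centre of its foot, z up out of its mouth. Two or three of the four vases are present
- clay_tool: bystander, loose: red plastic modelling tool lying flat, 145 mm long, 16 wide, 9 thick; origin on its underside
- clay_sticks: bystander, loose: three coloured clay sticks stuck side by side, 60 x 48 x 14 mm; origin on its underside
- lump_green: bystander, loose: green clay lump, 44 mm wide, 34 high; origin on its underside
- lump_orange: bystander, loose: orange clay lump, 44 mm wide, 34 high; origin on its underside
- clay_roller: bystander, loose: black clay roller with lime handle lying flat, 145 mm long, 92 wide, 44 high; origin on its underside
- bisque_dish: bystander, loose: shallow terracotta-pink dish, 84 mm wide, 20 high; origin on its underside
- glaze_jar: bystander, loose: jar with blue cap, 56 mm wide, 75 high; origin on its underside
Things that resemble listed ones, but are neither listed nor needed, are in the scene too. Leave any black look-alike of the vase1 alone.

How it is judged:
By the outcome, as a careful person would: the job done as asked, in the order asked, and still so for the second after the job is handed in, with the robot touching nothing.
Of vase1, vase2, vase3, vase4 only 2 to 3 are there at a start; the rules pass over those that are not, and their reading is None.
At some moment in a run one of vase1, vase2, vase3, vase4 may be knocked a few centimetres aside while the robot is not near it.
It also fails if it takes over 210 s, if anything falls off the work surface, if the arm or the gripper's body presses on something with over 40 N, if the wrist force passes 120 N, or if a joint passes its speed limit or range.

ROBOT

A 6-joint arm with a two-finger parallel gripper is mounted at the origin on the work surface. World frame = base frame: x ahead of the robot, y to its left, z up, the work surface at z = 0. Lengths are in mm, angles in degrees, forces in N, time in s.
With the tool pointing down it reaches from about 275 to 775 mm from the base axis. Payload 14.6 kg.
Tool frame: the origin (TCP) lies on the centre line of the jaws, within the pads' length; the fingertips stand 19 mm ahead of it and the grasp point (between the pads) is the TCP; z points along the fingers, y is the line along which they close (so a half turn about z gives the same grasp; the last joint's range is limited). The gripper opens to 85 mm and grips with 20 to 120 N. Pads are 22 mm wide; open, the fingers measure 114 mm over their backs; the gripper's body (76 mm by 85 mm) begins 54 mm behind the grasp point. The pads swing forward as they close: fully open they stand 13 mm farther back than shut.
Start: joints at [-82.867, 15.075, -2.767, 72.158, 0, 81.102], TCP at [144.979, -504.588, 250.278] pointing down, gripper open.
Joint ranges: [-151.79, 151.79], [-50.71, 97.33], [-67.44, 78.34], [-121.81, 120.89], [-77.56, 73.72], [-180, 180]. Speed limits (degrees/s): [108.29, 108.29, 147.25, 159.86, 180, 180].

INTERFACE

Orientations are given as a 3x3 rotation matrix whose columns are the frame's x, y, z axes.
In Python, from rig import sensors, vision, job gives the robot as it stands.
- The arm moves only by the tool carry_out, never from a script. Its argument "rows" is a list of rows, each an object with "fingers": the finger opening in cm, from 0 to 8.54; "linear": the shift along the tool's x, y, z in cm, a list of three; "delta_rot": the turn, a rotation vector about the tool's x, y, z in rad, a list of three. In form: [{"fingers": fingers, "linear": [dx, dy, dz], "delta_rot": [rx, ry, rz]}, ...]. A call has 1 to 12 rows; each row shifts and turns the commanded pose from where the row before left it, along the tool's axes as they then stand; what a row does not reach is not made up. A row lasts 1/12 s, in which the tool goes at most 41.7 mm and 7.16 degrees, less where a joint would pass 70% of its speed; a pose out of reach is approached as far as the arm can. A call with a gripper value outside its range is refused whole. The fingers move at their own pace and stop on an object; "grip_force" is the grip in N (left out, the last holds). Time passes only in rows, so rows that do not move let the fingers close. It gives the time, the measured TCP pose, the force, the opening and the grip force at its end, in the units of the state.
- sensors.sense(): the state, without advancing time (a new reading comes with each control period).
- vision.read_camera(name): name is "side" or "top" or "wrist"; returns a dict with "img" (480x640x3 uint8, blue, green, red), "fx", "fy", "cx", "cy" (pixels), "k1" (the pictures are not rectified: a ray, as slopes to the right and down, at radius r is drawn at 1 + k1 r^2 times it, then the intrinsics apply), "R" (3x3) and "t" (3): a world point X has camera coordinates R X + t; the wrist camera has in their place "mount" (4x4, takes a point from camera to tool coordinates, whose origin is the TCP and whose axes are the flange's). Camera axes: x right, y down, z forward; pixel columns grow to the right and rows downward; lengths in mm; the calibration is good to about 2 mm. A picture is of the moment at which its call begins: read the wrist's pose just before it. There is no depth.
- job.hand_in(): hands the job in; it is judged then, once.
The state is a dict: "t": time; "qpos": joint angles; "qvel": joint speeds; "joint_torque": joint torques, N m; "tcp_pos": TCP position; "eef_rot": TCP orientation; "contact_force": force on the tool from outside, world axes, zero at the start; "wrist_torque": the same for the moment, N m; "finger_gap": opening from 0.0 (shut) to 1.0 (fully open); "gripper_force": force on a finger pad.
Only numpy, scipy, OpenCV 4.12 (cv2) and the standard library are available. Lean on these libraries where they do the work, as an engineer would, in place of code of your own. Each camera call takes 0.05 s, during which the arm holds its last target. There are 200 camera calls.

## Working session

There is one attempt and no reset: what is moved stays moved. The work goes in short steps, Python scripts to look and compute and a tool call to move; the robot and the scene stay as the last step left them, time stands still between calls to the robot, and variables do not carry over. Pictures are saved under pics/ and viewed, at most 14 in all, crops included, and the job is handed in when it is done.

Besides the shell and the picture viewer there is one more tool, called after "Emit:" as name(argument=value, ...) on one line, values as JSON. carry_out: Moves the arm, as the interface text tells. Its arguments: {"type":"object","properties":{"rows":{"type":"array","items":{"type":"object","properties":{"fingers":{"type":"number"},"linear":{"type":"array","items":{"type":"number"}},"delta_rot":{"type":"array","items":{"type":"number"}}}}},"grip_force":{"type":"number"}},"required":["rows"]}

```bash
mkdir -p pics; ls; cat > h.py <<'E'
import numpy as np,cv2,json
from rig import sensors,vision,job
def cam(n):
    s=sensors.sense(); c=vision.read_camera(n)
    if n=="wrist":
        M=np.array(c["mount"]);T=np.eye(4);T[:3,:3]=s["eef_rot"];T[:3,3]=s["tcp_pos"]
        W=T@M; c["R"]=W[:3,:3].T; c["t"]=-c["R"]@W[:3,3]
    c={k:(np.array(v) if k in("R","t") else v) for k,v in c.items()}
    return c
def K(c): return np.array([[c["fx"],0,c["cx"]],[0,c["fy"],c["cy"]],[0,0,1.]])
def px2w(c,u,v,z):
    p=cv2.undistortPoints(np.array([[[u,v]]],float),K(c),np.array([c["k1"],0,0,0.]))[0,0]
    d=c["R"].T@np.array([p[0],p[1],1]);o=-c["R"].T@c["t"]
    return (o+d*(z-o[2])/d[2])
def w2px(c,P):
    r,_=cv2.Rodrigues(c["R"])
    return cv2.projectPoints(np.array(P,float).reshape(-1,1,3),r,c["t"].astype(float),K(c),np.array([c["k1"],0,0,0.]))[0][:,0]
def save(n,name):
    c=cam(n);cv2.imwrite(f"pics/{name}.png",c["img"]);np.save(f"pics/{name}.npy",{k:v for k,v in c.items()},allow_pickle=True);return c
def load(name): return np.load(f"pics/{name}.npy",allow_pickle=True).item()
E
python3 - <<'E'
from h import *
print(sensors.sense())
for n in("top","side"):
    c=save(n,n+"0");print(n,c["R"],c["t"],c["fx"],c["k1"],-c["R"].T@c["t"])
E
```

```text
pics
{'t': 0.0, 'qpos': array([-8.28663070e+01,  1.50992787e+01, -2.80615476e+00,  7.21585234e+01,
        7.66526284e-04,  8.11040764e+01]), 'qvel': array([ 0.02145816,  0.03075317, -0.05740592, -0.04779856,  0.00290429,
       -0.02899437]), 'joint_torque': array([-4.13503335e-05, -6.37608719e+01,  3.84562719e+01,  1.37499228e-02,
       -6.70169857e-05, -6.74149270e-07]), 'tcp_pos': array([ 144.95308686, -504.30769657,  249.80574973]), 'eef_rot': array([[ 9.61119102e-01,  2.76134127e-01, -1.25347495e-04],
       [ 2.76134093e-01, -9.61118480e-01,  1.10927726e-03],
       [ 1.85835515e-04, -1.10076028e-03, -9.99999377e-01]]), 'contact_force': array([ 0.07634735,  0.22213285, -0.13386574]), 'wrist_torque': array([-0.03183357,  0.03049333,  0.01550261]), 'gripper_force': 0.0, 'finger_gap': 1.0025533452677933}
top [[ 0.02005585 -0.99979634 -0.00224408]
 [-0.98854972 -0.01949439 -0.14963093]
 [ 0.14955671  0.00521936 -0.98873937]] [-17.10344915 544.74250222 991.68264065] 471.9508977339082 0.01726478005196562 [ 390.53527587  -11.65648611 1061.9876205 ]
side [[ 9.44565956e-01 -3.28321698e-01 -1.33982851e-04]
 [-1.71910307e-01 -4.94230047e-01 -8.52164014e-01]
 [ 2.79717718e-01  8.04948150e-01 -5.23274760e-01]] [-484.46045087  231.90464392 1220.09579134] 573.816831866157 -0.054524594204436026 [  156.18923721 -1026.55848452   836.00121556]
```

View pics/top0.png

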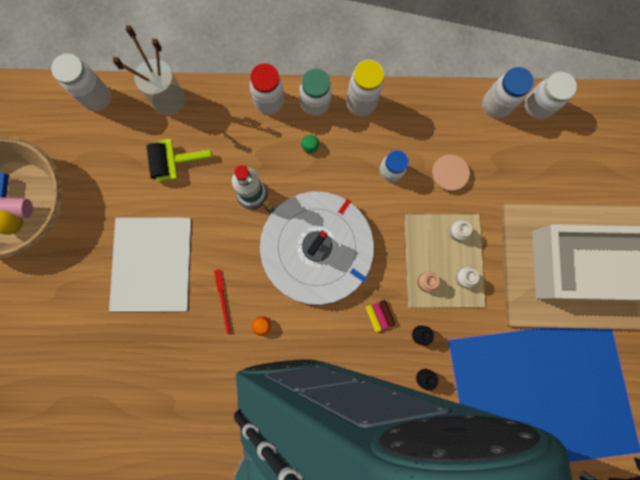

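View pics/side0.png

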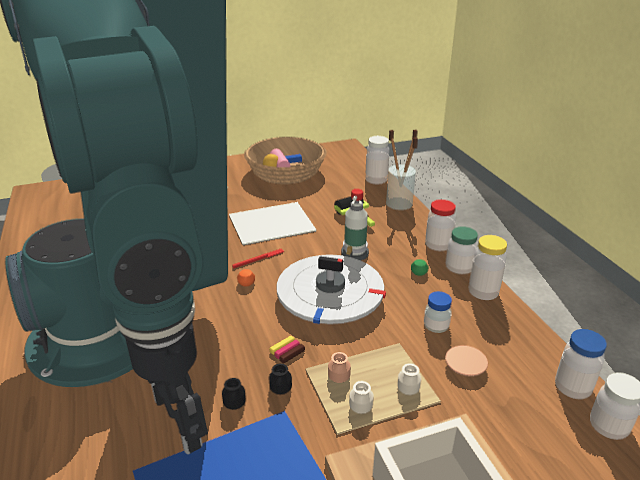

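The top view shows three vases on the plywood board: off-white at (461,230) and (467,277), terracotta at (428,282). All three match the description. The black look-alikes at (423,336) and (428,379) stand off the board and stay put. The wheel is at (317,246), with red at (345,206) and blue at (358,275). The slab is at (150,264) and the nozzle at (241,173). Next is an enlarged crop to confirm.

```bash
python3 - <<'E'
from h import *
c=load("top0");im=c["img"]
a=cv2.resize(im[150:320,225:495],None,fx=2.96,fy=2.96,interpolation=cv2.INTER_CUBIC);cv2.imwrite("pics/crop0.png",a);print(a.shape)
E
```

```text
(503, 799, 3)
```

View pics/crop0.png

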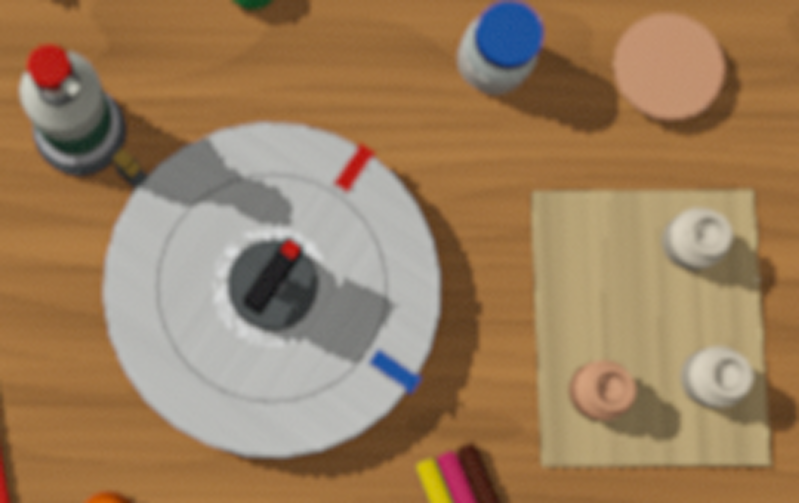

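The crop confirms two off-white vases with mouths at (709,235) and (730,377), and a terracotta one at (612,387). Now I'll compute positions.

```bash
python3 - <<'E'
from h import *
c=load("top0")
f=lambda u,v,z:px2w(c,u/2.96+225-.3,v/2.96+150-.3,z)
w=f(271.5,290.5,36);print("wheel",w)
for n,u,v,z in[("red",354,168,36),("blue",396,371,36),("pointer",128,168,50),("nozzle",50,66,184),("bar",272,277,108),("reddot",290,249,108),("vA",709,235,48),("vB",730,377,48),("vT",612,387,48),("boardc",531,190,5),("b2",752,190,5),("b3",771,464,5),("b4",543,465,5),("jar",510,34,75),("dish",669,66,20)]:
    p=f(u,v,z);print(n,p.round(1),"rel",np.degrees(np.arctan2(*(p-w)[[1,0]])).round(1),np.hypot(*(p-w)[:2]).round(1))
for u,v in[(115,218),(190,217),(188,311),(109,311)]:print("slab",px2w(c,u,v,5).round(1))
for n,u,v,z in[("orange",261,326,20),("tool",224,300,9),("green",310,143,20),("sticks",380,316,14),("blk1",423,335,48),("roller",160,160,44),("bin",545,265,80)]:print(n,px2w(c,u,v,z).round(1))
E
```

```text
wheel [522.65211586 -28.47746894  36.        ]
red [616.5 -88.8  36. ] rel -32.7 111.5
blue [ 465.  -120.8   36. ] rel -122.0 108.8
pointer [610.1  79.5  50. ] rel 51.0 138.9
nozzle [647.6 120.2 184. ] rel 49.9 194.2
bar [522.8 -27.5 108. ] rel 83.5 1.0
reddot [542.5 -39.6 108. ] rel -29.2 22.8
vA [ 568.6 -348.6   48. ] rel -81.8 323.4
vB [ 464.7 -360.6   48. ] rel -99.9 337.1
vT [ 455.7 -275.5   48. ] rel -105.2 255.9
boardc [ 608.6 -227.4    5. ] rel -66.6 216.7
b2 [ 611.8 -396.8    5. ] rel -76.4 379.0
b3 [ 403.6 -403.6    5. ] rel -107.6 393.6
b4 [ 399.3 -234.     5. ] rel -121.0 239.8
jar [ 710.1 -199.    75. ] rel -42.3 253.4
dish [ 704.7 -331.1   20. ] rel -59.0 353.2
slab [586.1 430.3   5. ]
slab [591.8 260.2   5. ]
slab [380.3 252.5   5. ]
slab [377.2 426.5   5. ]
orange [351.4  88.6  20. ]
tool [405.9 173.4   9. ]
green [767.6  -9.8  20. ]
sticks [ 378.  -170.4   14. ]
blk1 [ 340.9 -255.4   48. ]
roller [712.5 324.4  44. ]
bin [ 490.6 -502.3   80. ]
```

Emit:
carry_out(rows=[{"fingers":6.4,"linear":[0,0,0],"delta_rot":[0,0,-0.1174]},{"fingers":6.4,"linear":[0,0,0],"delta_rot":[0,0,-0.1174]},{"fingers":6.4,"linear":[0,0,0],"delta_rot":[0,0,-0.1174]},{"fingers":6.4,"linear":[0,0,0],"delta_rot":[0,0,-0.1174]},{"fingers":6.4,"linear":[0,0,0],"delta_rot":[0,0,-0.1174]},{"fingers":6.4,"linear":[0,0,0],"delta_rot":[0,0,-0.1174]},{"fingers":6.4,"linear":[0,0,0],"delta_rot":[0,0,-0.1174]},{"fingers":6.4,"linear":[0,0,0],"delta_rot":[0,0,-0.1174]},{"fingers":6.4,"linear":[0,0,0],"delta_rot":[0,0,-0.1174]},{"fingers":6.4,"linear":[0,0,0],"delta_rot":[0,0,-0.1174]},{"fingers":6.4,"linear":[0,0,0],"delta_rot":[0,0,-0.1174]}])

```text
t: 1.02
tcp_pos: [145.0, -504.4, 250.0]
eef_rot: [[-0.006, 1.0, -0.0], [1.0, 0.006, 0.001], [0.001, -0.0, -1.0]]
contact_force: [0.4, -0.1, -0.4]
finger_gap: 0.751
gripper_force: 0.0
```

Emit:
carry_out(rows=[{"fingers":6.4,"linear":[0,3,0],"delta_rot":[0,0,0]},{"fingers":6.4,"linear":[0,3,0],"delta_rot":[0,0,0]},{"fingers":6.4,"linear":[1.8,3,0],"delta_rot":[0,0,0]},{"fingers":6.4,"linear":[1.8,3,0],"delta_rot":[0,0,0]},{"fingers":6.4,"linear":[1.8,3,0],"delta_rot":[0,0,0]},{"fingers":6.4,"linear":[1.8,3,0],"delta_rot":[0,0,0]},{"fingers":6.4,"linear":[1.8,3,0],"delta_rot":[0,0,0]},{"fingers":6.4,"linear":[1.8,3,0],"delta_rot":[0,0,0]},{"fingers":6.4,"linear":[1.8,3,0],"delta_rot":[0,0,0]},{"fingers":6.4,"linear":[1.8,3,0],"delta_rot":[0,0,0]},{"fingers":6.4,"linear":[0,0,0],"delta_rot":[0,0,0]}])

```text
t: 1.93
tcp_pos: [448.7, -357.4, 249.7]
eef_rot: [[-0.004, 1.0, 0.001], [1.0, 0.004, 0.001], [0.001, 0.001, -1.0]]
contact_force: [0.1, -0.2, -1.0]
finger_gap: 0.751
gripper_force: 0.0
```

```bash
python3 - <<'E'
from h import *
c=save("wrist","w1");s=sensors.sense()
print(s["t"],s["tcp_pos"],s["eef_rot"].round(3),s["finger_gap"]);print(np.array(c["mount"]).round(3))
for v in[(568.6,-348.6,48),(464.7,-360.6,48),(455.7,-275.5,48)]:print(w2px(c,v))
E
```

```text
1.9833 [ 446.88368131 -358.73420153  249.75090552] [[-0.004  1.    -0.   ]
 [ 1.     0.004  0.001]
 [ 0.001 -0.    -1.   ]] 0.7466041798941291
[[ 0.00000e+00 -9.53000e-01 -3.04000e-01  7.86220e+01]
 [ 1.00000e+00  0.00000e+00  0.00000e+00  9.20000e-02]
 [ 0.00000e+00 -3.04000e-01  9.53000e-01 -1.22485e+02]
 [ 0.00000e+00  0.00000e+00  0.00000e+00  1.00000e+00]]
[[461.86433651 201.01841235]]
[[332.82089246 214.86215635]]
[[322.99530406 104.87562513]]
```

View pics/w1.png

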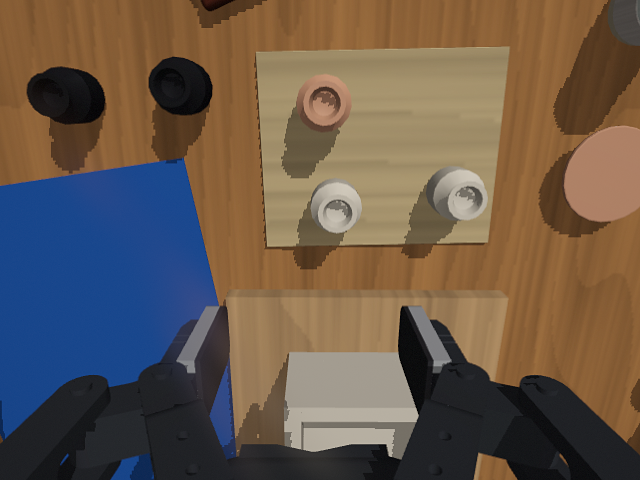

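The wrist view shows the lip centres: terracotta (324,102), off-white B (337,209), off-white A (465,200). That agrees with the first estimates. The black look-alikes are off to the left.

```bash
python3 - <<'E'
from h import *
c=load("w1")
for u,v in[(465,200),(337,210),(324,102)]:print(px2w(c,u,v,48))
E
```

```text
[ 571.03798041 -347.7508577    48.        ]
[ 468.01326941 -356.52391577   48.        ]
[ 456.42994065 -273.44335241   48.        ]
```

Emit:
carry_out(grip_force=30, rows=[{"fingers":6.4,"linear":[0.2,2.2,0],"delta_rot":[0,0,0]},{"fingers":6.4,"linear":[0,0,3.5],"delta_rot":[0,0,0]},{"fingers":6.4,"linear":[0,0,3.5],"delta_rot":[0,0,0]},{"fingers":6.4,"linear":[0,0,3.5],"delta_rot":[0,0,0]},{"fingers":6.4,"linear":[0,0,3.5],"delta_rot":[0,0,0]},{"fingers":6.4,"linear":[0,0,3],"delta_rot":[0,0,0]},{"fingers":6.4,"linear":[0,0,2],"delta_rot":[0,0,0]},{"fingers":6.4,"linear":[0,0,2],"delta_rot":[0,0,0]},{"fingers":6.4,"linear":[0,0,1.3],"delta_rot":[0,0,0]},{"fingers":6.4,"linear":[0,0,0],"delta_rot":[0,0,0]},{"fingers":6.4,"linear":[0,0,0],"delta_rot":[0,0,0]}])

```text
t: 2.9
tcp_pos: [466.1, -358.7, 27.1]
eef_rot: [[0.0, 1.0, -0.001], [1.0, -0.0, 0.001], [0.001, -0.001, -1.0]]
contact_force: [-0.2, -0.4, 1.0]
finger_gap: 0.748
gripper_force: 0.0
```

Emit:
carry_out(grip_force=30, rows=[{"fingers":3.5,"linear":[0,0,0],"delta_rot":[0,0,0]},{"fingers":3.5,"linear":[0,0,0],"delta_rot":[0,0,0]},{"fingers":3.5,"linear":[0,0,0],"delta_rot":[0,0,0]},{"fingers":3.5,"linear":[0,0,0],"delta_rot":[0,0,0]},{"fingers":3.5,"linear":[0,0,0],"delta_rot":[0,0,0]},{"fingers":3.5,"linear":[0,0,0],"delta_rot":[0,0,0]}])

```text
t: 3.4
tcp_pos: [467.1, -359.2, 28.6]
eef_rot: [[-0.0, 1.0, 0.001], [1.0, 0.0, -0.002], [-0.002, 0.001, -1.0]]
contact_force: [-2.6, -0.7, 7.7]
finger_gap: 0.507
gripper_force: 30.5
```

Emit:
carry_out(rows=[{"fingers":3.5,"linear":[0,0,-2],"delta_rot":[0,0,0]},{"fingers":3.5,"linear":[0,0,-3.5],"delta_rot":[0,0,0]},{"fingers":3.5,"linear":[0,0,-3.5],"delta_rot":[0,0,0]},{"fingers":3.5,"linear":[2,-0.3,-3.3],"delta_rot":[0,0,0]},{"fingers":3.5,"linear":[4,-0.4,0],"delta_rot":[0,0,0]},{"fingers":3.5,"linear":[4,-0.4,0],"delta_rot":[0,0,0]},{"fingers":3.5,"linear":[4,-0.4,0],"delta_rot":[0,0,0]},{"fingers":3.5,"linear":[4,-0.4,0],"delta_rot":[0,0,0]},{"fingers":3.5,"linear":[4,-0.4,0],"delta_rot":[0,0,0]},{"fingers":3.5,"linear":[4,-0.4,0],"delta_rot":[0,0,0]},{"fingers":3.5,"linear":[4,-0.5,0],"delta_rot":[0,0,0]},{"fingers":3.5,"linear":[3.1,0,0],"delta_rot":[0,0,0]}])

```text
t: 4.4
tcp_pos: [433.5, -25.0, 151.0]
eef_rot: [[-0.001, 1.0, 0.001], [1.0, 0.001, 0.0], [0.0, 0.001, -1.0]]
contact_force: [1.1, -0.6, -0.7]
finger_gap: 0.505
gripper_force: 31.2
```

Emit:
carry_out(rows=[{"fingers":3.5,"linear":[0,0,0],"delta_rot":[0,0,0]},{"fingers":3.5,"linear":[0,0,0],"delta_rot":[0,0,0]}])

```text
t: 4.57
tcp_pos: [434.8, -26.2, 151.0]
eef_rot: [[-0.004, 1.0, 0.001], [1.0, 0.004, -0.0], [-0.0, 0.001, -1.0]]
contact_force: [-0.2, -0.6, -0.2]
finger_gap: 0.5
gripper_force: 31.2
```

Emit:
carry_out(rows=[{"fingers":3.5,"linear":[0,0,3],"delta_rot":[0,0,0]},{"fingers":3.5,"linear":[0,0,3],"delta_rot":[0,0,0]},{"fingers":3.5,"linear":[0,0,1.5],"delta_rot":[0,0,0]},{"fingers":3.5,"linear":[0,0,0.8],"delta_rot":[0,0,0]},{"fingers":3.5,"linear":[0,0,0.4],"delta_rot":[0,0,0]},{"fingers":3.5,"linear":[0,0,0.3],"delta_rot":[0,0,0]},{"fingers":3.5,"linear":[0,0,0],"delta_rot":[0,0,0]},{"fingers":3.5,"linear":[0,0,0],"delta_rot":[0,0,0]}])

```text
t: 5.23
tcp_pos: [435.3, -27.8, 61.0]
eef_rot: [[-0.0, 1.0, 0.001], [1.0, 0.0, -0.0], [-0.0, 0.001, -1.0]]
contact_force: [-0.5, 0.9, 0.0]
finger_gap: 0.506
gripper_force: 31.1
```

Emit:
carry_out(rows=[{"fingers":3.5,"linear":[0,0,0.1],"delta_rot":[0,0,0]},{"fingers":3.5,"linear":[0,0,0],"delta_rot":[0,0,0]},{"fingers":3.5,"linear":[0,0,0],"delta_rot":[0,0,0]}])

```text
t: 5.48
tcp_pos: [435.0, -27.5, 59.6]
eef_rot: [[-0.001, 1.0, 0.001], [1.0, 0.001, -0.0], [-0.0, 0.001, -1.0]]
contact_force: [0.9, 0.7, -0.4]
finger_gap: 0.502
gripper_force: 31.1
```

Emit:
carry_out(rows=[{"fingers":4.6,"linear":[0,0,0],"delta_rot":[0,0,0]},{"fingers":5.4,"linear":[0,0,0],"delta_rot":[0,0,0]},{"fingers":6.4,"linear":[0,0,0],"delta_rot":[0,0,0]},{"fingers":6.4,"linear":[0,0,0],"delta_rot":[0,0,0]},{"fingers":6.4,"linear":[0,0,-2],"delta_rot":[0,0,0]},{"fingers":6.4,"linear":[0,0,-3],"delta_rot":[0,0,0]},{"fingers":6.4,"linear":[0,0,-4],"delta_rot":[0,0,0]},{"fingers":6.4,"linear":[-2.5,0,-4],"delta_rot":[0,0,0]},{"fingers":6.4,"linear":[-4,0,-4],"delta_rot":[0,0,0]},{"fingers":6.4,"linear":[-4,0,-2],"delta_rot":[0,0,0]},{"fingers":6.4,"linear":[-4,0,0],"delta_rot":[0,0,0]},{"fingers":6.4,"linear":[-4,0,0],"delta_rot":[0,0,0]}])

```text
t: 6.48
tcp_pos: [435.0, -198.2, 234.1]
eef_rot: [[-0.001, 1.0, 0.002], [1.0, 0.001, -0.002], [-0.002, 0.002, -1.0]]
contact_force: [0.8, 0.4, 0.7]
finger_gap: 0.747
gripper_force: 0.0
```

Emit:
carry_out(rows=[{"fingers":6.4,"linear":[-4,0,0],"delta_rot":[0,0,0]},{"fingers":6.4,"linear":[-2.5,0,0],"delta_rot":[0,0,0]},{"fingers":6.4,"linear":[0,0,0],"delta_rot":[0,0,0]}])

```text
t: 6.73
tcp_pos: [434.8, -265.6, 232.2]
eef_rot: [[0.003, 1.0, -0.0], [1.0, -0.003, -0.001], [-0.001, -0.0, -1.0]]
contact_force: [-0.4, 1.7, -0.4]
finger_gap: 0.747
gripper_force: 0.0
```

```bash
python3 - <<'E'
from h import *
save("wrist","w2");c=save("top","t2");print(sensors.sense()["tcp_pos"])
a=np.hstack([cv2.resize(load("w2")["img"],(400,300)),cv2.resize(c["img"][150:350,230:497],(400,300))]);cv2.imwrite("pics/m2.png",a)
E
```

```text
[ 434.60311467 -261.88150594  232.34859559]
```

View pics/m2.png

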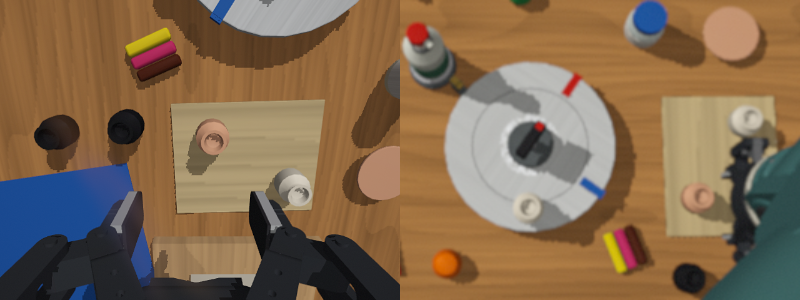

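The first vase stands upright on the disc. In the full-size wrist image, terracotta is at about (339,227) and A at about (475,302).

```bash
python3 - <<'E'
from h import *
c=load("w2")
for u,v in[(339,225),(475,303)]:print(px2w(c,u,v,48))
E
```

```text
[ 454.67483092 -272.98503511   48.        ]
[ 568.25401025 -340.26231484   48.        ]
```

Emit:
carry_out(rows=[{"fingers":6.4,"linear":[-1.2,2.1,0],"delta_rot":[0,0,0]},{"fingers":6.4,"linear":[0,0,2],"delta_rot":[0,0,0]},{"fingers":6.4,"linear":[0,0,3.5],"delta_rot":[0,0,0]},{"fingers":6.4,"linear":[0,0,3.5],"delta_rot":[0,0,0]},{"fingers":6.4,"linear":[0,0,2.5],"delta_rot":[0,0,0]},{"fingers":6.4,"linear":[0,0,0],"delta_rot":[0,0,0]},{"fingers":6.4,"linear":[0,0,0],"delta_rot":[0,0,0]}])

```text
t: 7.42
tcp_pos: [455.6, -271.9, 117.8]
eef_rot: [[-0.002, 1.0, -0.001], [1.0, 0.002, 0.001], [0.001, -0.001, -1.0]]
contact_force: [0.2, -0.5, 0.7]
finger_gap: 0.753
gripper_force: 0.0
```

Emit:
carry_out(rows=[{"fingers":6.4,"linear":[-0.15,0,3],"delta_rot":[0,0,0]},{"fingers":6.4,"linear":[0,0,2.5],"delta_rot":[0,0,0]},{"fingers":6.4,"linear":[0,0,2],"delta_rot":[0,0,0]},{"fingers":6.4,"linear":[0,0,1.4],"delta_rot":[0,0,0]},{"fingers":6.4,"linear":[0,0,0],"delta_rot":[0,0,0]},{"fingers":6.4,"linear":[0,0,0],"delta_rot":[0,0,0]},{"fingers":3.5,"linear":[0,0,0],"delta_rot":[0,0,0]},{"fingers":3.5,"linear":[0,0,0],"delta_rot":[0,0,0]},{"fingers":3.5,"linear":[0,0,0],"delta_rot":[0,0,0]},{"fingers":3.5,"linear":[0,0,0],"delta_rot":[0,0,0]},{"fingers":3.5,"linear":[0,0,0],"delta_rot":[0,0,0]},{"fingers":3.5,"linear":[0,0,0],"delta_rot":[0,0,0]}])

```text
t: 8.42
tcp_pos: [456.9, -275.4, 30.7]
eef_rot: [[-0.001, 1.0, 0.003], [1.0, 0.001, -0.002], [-0.002, 0.003, -1.0]]
contact_force: [-1.8, 1.4, 11.3]
finger_gap: 0.504
gripper_force: 28.9
```

Emit:
carry_out(rows=[{"fingers":3.5,"linear":[0,0,-2],"delta_rot":[0,0,0]},{"fingers":3.5,"linear":[0,0,-3],"delta_rot":[0,0,0]},{"fingers":3.5,"linear":[0,0,-3],"delta_rot":[0,0,0]},{"fingers":3.5,"linear":[2.9,1.2,0],"delta_rot":[0,0,0]},{"fingers":3.5,"linear":[3,1.2,0],"delta_rot":[0,0,0]},{"fingers":3.5,"linear":[3,1.2,0],"delta_rot":[0,0,0]},{"fingers":3.5,"linear":[3,1.2,0],"delta_rot":[0,0,0]},{"fingers":3.5,"linear":[3,1.2,0],"delta_rot":[0,0,0]},{"fingers":3.5,"linear":[1,0.6,0],"delta_rot":[0,0,0]},{"fingers":3.5,"linear":[0,0,0],"delta_rot":[0,0,0]},{"fingers":3.5,"linear":[0,0,0],"delta_rot":[0,0,0]},{"fingers":3.5,"linear":[0,0,0],"delta_rot":[0,0,0]}])

```text
t: 9.42
tcp_pos: [521.7, -116.6, 109.2]
eef_rot: [[0.0, 1.0, 0.001], [1.0, -0.0, -0.0], [-0.0, 0.001, -1.0]]
contact_force: [0.9, 0.1, -1.1]
finger_gap: 0.504
gripper_force: 31.6
```

Emit:
carry_out(rows=[{"fingers":3.5,"linear":[0,0,2.5],"delta_rot":[0,0,0]},{"fingers":3.5,"linear":[0,0,1.3],"delta_rot":[0,0,0]},{"fingers":3.5,"linear":[0,0,0.6],"delta_rot":[0,0,0]},{"fingers":3.5,"linear":[0,0,0.2],"delta_rot":[0,0,0]},{"fingers":3.5,"linear":[0,0,0.1],"delta_rot":[0,0,0]},{"fingers":3.5,"linear":[0,0,0],"delta_rot":[0,0,0]},{"fingers":3.5,"linear":[0,0,0],"delta_rot":[0,0,0]}])

```text
t: 10.0
tcp_pos: [522.2, -116.1, 62.4]
eef_rot: [[-0.0, 1.0, 0.001], [1.0, 0.0, -0.0], [-0.0, 0.001, -1.0]]
contact_force: [-0.4, 0.1, -0.1]
finger_gap: 0.501
gripper_force: 31.6
```

Emit:
carry_out(rows=[{"fingers":3.5,"linear":[0,0,0.1],"delta_rot":[0,0,0]},{"fingers":3.5,"linear":[0,0,0],"delta_rot":[0,0,0]},{"fingers":4.6,"linear":[0,0,0],"delta_rot":[0,0,0]},{"fingers":5.4,"linear":[0,0,0],"delta_rot":[0,0,0]},{"fingers":6.4,"linear":[0,0,0],"delta_rot":[0,0,0]},{"fingers":6.4,"linear":[0,0,0],"delta_rot":[0,0,0]},{"fingers":6.4,"linear":[0,0,-2],"delta_rot":[0,0,0]},{"fingers":6.4,"linear":[0,0,-3],"delta_rot":[0,0,0]},{"fingers":6.4,"linear":[0,0,-3.5],"delta_rot":[0,0,0]},{"fingers":6.4,"linear":[-2,0.8,-3.5],"delta_rot":[0,0,0]},{"fingers":6.4,"linear":[-3.5,0.8,-2],"delta_rot":[0,0,0]},{"fingers":6.4,"linear":[-3.5,0.8,0],"delta_rot":[0,0,0]}])

```text
t: 11.0
tcp_pos: [547.5, -207.0, 205.6]
eef_rot: [[-0.002, 1.0, 0.006], [1.0, 0.002, -0.003], [-0.003, 0.006, -1.0]]
contact_force: [1.0, 0.5, -0.2]
finger_gap: 0.752
gripper_force: 0.0
```

Emit:
carry_out(rows=[{"fingers":6.4,"linear":[-3.5,0.8,0],"delta_rot":[0,0,0]},{"fingers":6.4,"linear":[-3.5,0.8,0],"delta_rot":[0,0,0]},{"fingers":6.4,"linear":[-3.5,0.8,0],"delta_rot":[0,0,0]},{"fingers":6.4,"linear":[-2,0,0],"delta_rot":[0,0,0]},{"fingers":6.4,"linear":[0,0,0],"delta_rot":[0,0,0]},{"fingers":6.4,"linear":[0,0,0],"delta_rot":[0,0,0]}])

```text
t: 11.5
tcp_pos: [569.7, -331.6, 200.1]
eef_rot: [[0.001, 1.0, -0.001], [1.0, -0.001, 0.001], [0.001, -0.001, -1.0]]
contact_force: [-0.2, 0.8, 0.4]
finger_gap: 0.747
gripper_force: 0.0
```

```bash
python3 - <<'E'
from h import *
c=save("wrist","w3");t=save("top","t3");print(sensors.sense()["tcp_pos"],w2px(c,(569,-346,48)))
a=np.hstack([cv2.resize(c["img"],(400,300)),cv2.resize(t["img"][150:350,230:497],(400,300))]);cv2.imwrite("pics/m3.png",a)
E
```

```text
[ 569.79477747 -330.00171497  200.6507486 ] [[312.52127648 247.18970615]]
```

View pics/m3.png

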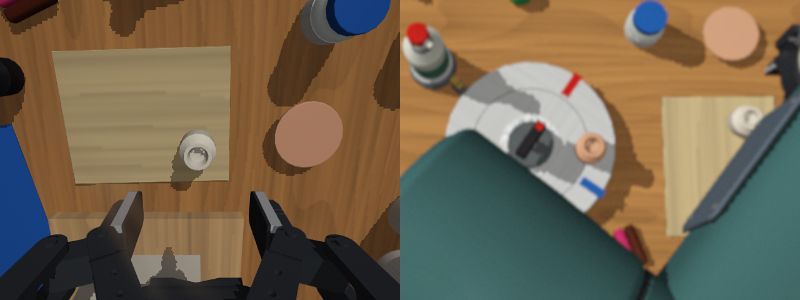

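Terracotta stands on the disc. Vase A's mouth is at about (318,248) in the full image, close to the prediction.

Emit:
carry_out(rows=[{"fingers":6.4,"linear":[-1.7,0.2,0],"delta_rot":[0,0,0]},{"fingers":6.4,"linear":[0,0,3.5],"delta_rot":[0,0,0]},{"fingers":6.4,"linear":[0,0,3.5],"delta_rot":[0,0,0]},{"fingers":6.4,"linear":[0,0,3.5],"delta_rot":[0,0,0]},{"fingers":6.4,"linear":[0,0,3],"delta_rot":[0,0,0]},{"fingers":6.4,"linear":[0,0,2],"delta_rot":[0,0,0]},{"fingers":6.4,"linear":[0,0,1.5],"delta_rot":[0,0,0]},{"fingers":6.4,"linear":[0,0,0],"delta_rot":[0,0,0]},{"fingers":6.4,"linear":[0,0,0],"delta_rot":[0,0,0]},{"fingers":6.4,"linear":[0,0,0],"delta_rot":[0,0,0]}])

```text
t: 12.43
tcp_pos: [572.6, -347.5, 32.2]
eef_rot: [[-0.001, 1.0, 0.001], [1.0, 0.001, -0.001], [-0.001, 0.001, -1.0]]
contact_force: [-0.0, 0.1, 0.0]
finger_gap: 0.752
gripper_force: 0.0
```

Emit:
carry_out(rows=[{"fingers":3.5,"linear":[0,0,0],"delta_rot":[0,0,0]},{"fingers":3.5,"linear":[0,0,0],"delta_rot":[0,0,0]},{"fingers":3.5,"linear":[0,0,0],"delta_rot":[0,0,0]},{"fingers":3.5,"linear":[0,0,0],"delta_rot":[0,0,0]},{"fingers":3.5,"linear":[0,0,0],"delta_rot":[0,0,0]},{"fingers":3.5,"linear":[0,0,0],"delta_rot":[0,0,0]}])

```text
t: 12.93
tcp_pos: [572.5, -347.9, 32.3]
eef_rot: [[-0.001, 1.0, 0.002], [1.0, 0.001, -0.001], [-0.001, 0.002, -1.0]]
contact_force: [-0.8, 1.2, 8.5]
finger_gap: 0.504
gripper_force: 29.6
```

Emit:
carry_out(rows=[{"fingers":3.5,"linear":[0,0,-2],"delta_rot":[0,0,0]},{"fingers":3.5,"linear":[0,0,-3.5],"delta_rot":[0,0,0]},{"fingers":3.5,"linear":[0,0,-3.5],"delta_rot":[0,0,0]},{"fingers":3.5,"linear":[0,0,-3.5],"delta_rot":[0,0,0]},{"fingers":3.5,"linear":[3,-0.5,-1.5],"delta_rot":[0,0,0]},{"fingers":3.5,"linear":[4,-0.5,0],"delta_rot":[0,0,0]},{"fingers":3.5,"linear":[4,-0.5,0],"delta_rot":[0,0,0]},{"fingers":3.5,"linear":[4,-0.5,0],"delta_rot":[0,0,0]},{"fingers":3.5,"linear":[4,-0.5,0],"delta_rot":[0,0,0]},{"fingers":3.5,"linear":[4,-0.5,0],"delta_rot":[0,0,0]},{"fingers":3.5,"linear":[4,-0.5,0],"delta_rot":[0,0,0]},{"fingers":3.5,"linear":[4,-0.5,0],"delta_rot":[0,0,0]}])

```text
t: 13.93
tcp_pos: [531.3, -36.0, 171.5]
eef_rot: [[-0.0, 1.0, 0.001], [1.0, 0.0, -0.0], [-0.0, 0.001, -1.0]]
contact_force: [1.0, 0.2, -0.6]
finger_gap: 0.506
gripper_force: 31.2
```

Emit:
carry_out(rows=[{"fingers":3.5,"linear":[4,-0.5,0],"delta_rot":[0,0,0]},{"fingers":3.5,"linear":[4,-0.5,0],"delta_rot":[0,0,0]},{"fingers":3.5,"linear":[1.8,0,0],"delta_rot":[0,0,0]},{"fingers":3.5,"linear":[0,0,0],"delta_rot":[0,0,0]},{"fingers":3.5,"linear":[0,0,0],"delta_rot":[0,0,0]},{"fingers":3.5,"linear":[0,0,0],"delta_rot":[0,0,0]}])

```text
t: 14.43
tcp_pos: [521.9, 59.9, 171.1]
eef_rot: [[-0.0, 1.0, 0.001], [1.0, 0.0, -0.0], [-0.0, 0.001, -1.0]]
contact_force: [0.2, -0.7, -1.3]
finger_gap: 0.501
gripper_force: 31.2
```

Descend to about z = 64.

Emit:
carry_out(rows=[{"fingers":3.5,"linear":[0,0,3.5],"delta_rot":[0,0,0]},{"fingers":3.5,"linear":[0,0,3.5],"delta_rot":[0,0,0]},{"fingers":3.5,"linear":[0,0,2],"delta_rot":[0,0,0]},{"fingers":3.5,"linear":[0,0,1],"delta_rot":[0,0,0]},{"fingers":3.5,"linear":[0,0,0.5],"delta_rot":[0,0,0]},{"fingers":3.5,"linear":[0,0,0.2],"delta_rot":[0,0,0]},{"fingers":3.5,"linear":[0,0,0],"delta_rot":[0,0,0]},{"fingers":3.5,"linear":[0,0,0],"delta_rot":[0,0,0]}])

```text
t: 15.1
tcp_pos: [522.4, 59.9, 64.5]
eef_rot: [[0.0, 1.0, 0.001], [1.0, -0.0, -0.0], [-0.0, 0.001, -1.0]]
contact_force: [-0.2, 0.2, -0.9]
finger_gap: 0.501
gripper_force: 31.1
```

Emit:
carry_out(rows=[{"fingers":3.5,"linear":[0,0,0.1],"delta_rot":[0,0,0]},{"fingers":3.5,"linear":[0,0,0],"delta_rot":[0,0,0]},{"fingers":4.6,"linear":[0,0,0],"delta_rot":[0,0,0]},{"fingers":5.4,"linear":[0,0,0],"delta_rot":[0,0,0]},{"fingers":6.4,"linear":[0,0,0],"delta_rot":[0,0,0]},{"fingers":6.4,"linear":[0,0,0],"delta_rot":[0,0,0]},{"fingers":6.4,"linear":[0,0,-2],"delta_rot":[0,0,0]},{"fingers":6.4,"linear":[0,0,-3],"delta_rot":[0,0,0]},{"fingers":6.4,"linear":[0,0,-4],"delta_rot":[0,0,0]},{"fingers":6.4,"linear":[0,0,-4],"delta_rot":[0,0,0]},{"fingers":5,"linear":[-4,0,-4],"delta_rot":[0,0,0]},{"fingers":5,"linear":[-4,0,-2],"delta_rot":[0,0,0]}])

```text
t: 16.1
tcp_pos: [522.3, -5.7, 244.3]
eef_rot: [[-0.004, 1.0, 0.004], [1.0, 0.004, -0.0], [-0.0, 0.004, -1.0]]
contact_force: [0.8, 0.5, 0.2]
finger_gap: 0.587
gripper_force: 0.0
```

Emit:
carry_out(rows=[{"fingers":5,"linear":[0,0,0],"delta_rot":[0,0,-0.111]},{"fingers":5,"linear":[0,0,0],"delta_rot":[0,0,-0.111]},{"fingers":5,"linear":[0,0,0],"delta_rot":[0,0,-0.111]},{"fingers":5,"linear":[0,0,0],"delta_rot":[0,0,-0.111]},{"fingers":5,"linear":[0,0,0],"delta_rot":[0,0,-0.111]},{"fingers":5,"linear":[0,0,0],"delta_rot":[0,0,-0.111]},{"fingers":5,"linear":[0,0,0],"delta_rot":[0,0,-0.111]},{"fingers":5,"linear":[0,0,0],"delta_rot":[0,0,-0.111]},{"fingers":5,"linear":[0,0,0],"delta_rot":[0,0,-0.111]},{"fingers":5,"linear":[0,0,0],"delta_rot":[0,0,0]},{"fingers":5,"linear":[0,0,0],"delta_rot":[0,0,0]}])

```text
t: 17.02
tcp_pos: [521.7, -6.4, 240.8]
eef_rot: [[-0.839, 0.544, -0.0], [0.544, 0.839, 0.0], [0.0, -0.0, -1.0]]
contact_force: [0.3, 1.9, -0.3]
finger_gap: 0.588
gripper_force: 0.0
```

```bash
python3 - <<'E'
from h import *
c=save("wrist","w4");s=sensors.sense();print(s["tcp_pos"],np.degrees(np.arctan2(s["eef_rot"][1,0],s["eef_rot"][0,0])))
E
```

```text
[521.76638856  -6.44679886 240.79855996] 147.03668907024297
```

View pics/w4.png

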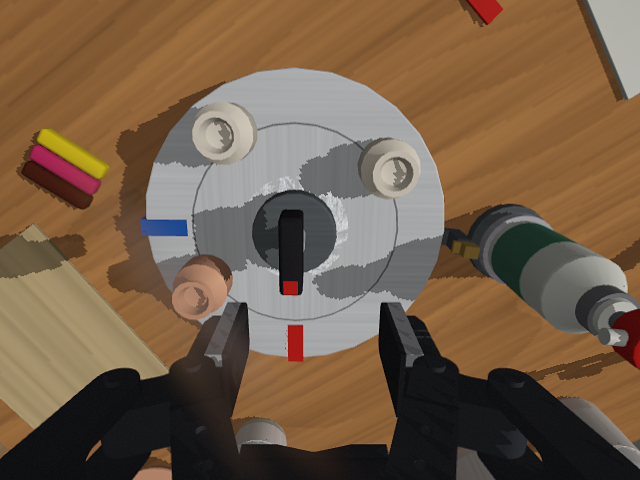

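All three vases stand on the disc. The bar's top spans (291,211) to (290,295). The red mark is at (295,343), blue at (164,228), pointer at (463,246).

```bash
python3 - <<'E'
from h import *
c=load("w4")
g=lambda u,v,z:px2w(c,u,v,z)[:2]
b=lambda d:np.degrees(np.arctan2(d[1],d[0])).round(1)
f,n=g(291,211,108),g(290.5,294,108);w=(f+n)/2;print("barctr",w,b(n-f),np.hypot(*(n-f)))
# disc fit
e=np.array([g(u,v,36) for u,v in[(147,218),(444,218),(296,68),(296,357)]]);print("disc x-pairs mid",(e[0]+e[1])/2,(e[2]+e[3])/2,np.hypot(*(e[0]-e[1])),np.hypot(*(e[2]-e[3])))
W=(e.mean(0))
for n,u,v,z in[("red",295,343,36),("blue",164,228,36),("ptr",463,246,50),("foot",497,238,20)]:
  p=g(u,v,z);print(n,p,b(p-W),np.hypot(*(p-W)), b(p-w))
print("tcp dxy in tool cm", load)
s=sensors.sense();R=s["eef_rot"];print(R.T@np.r_[w-s["tcp_pos"][:2],0]/10)
E
```

```text
barctr [524.78818228 -25.57549208] -34.2 58.17911901442132
disc x-pairs mid [520.2257153  -22.28261467] [527.88289725 -26.90406388] 244.95299620890233 247.00438201617382
red [617.89085866 -87.93321384] -34.0 113.21324247724618 -33.8
blue [ 467.95960244 -118.75061879] -120.8 109.60022392267078 -121.4
ptr [610.38962548  80.74855147] 50.7 136.2009592040158 51.2
foot [634.78579011 113.49315266] 51.3 177.00096261325922 51.7
tcp dxy in tool cm <function load at 0x7f6b0bec0c20>
[-1.29433008e+00 -1.44051763e+00 -1.64302149e-05]
```

Emit:
carry_out(grip_force=60, rows=[{"fingers":5,"linear":[-1.3,-1.45,0],"delta_rot":[0,0,0]},{"fingers":5,"linear":[0,0,3],"delta_rot":[0,0,0]},{"fingers":5,"linear":[0,0,3.5],"delta_rot":[0,0,0]},{"fingers":5,"linear":[0,0,3.5],"delta_rot":[0,0,0]},{"fingers":5,"linear":[0,0,2],"delta_rot":[0,0,0]},{"fingers":5,"linear":[0,0,1.5],"delta_rot":[0,0,0]},{"fingers":5,"linear":[0,0,1],"delta_rot":[0,0,0]},{"fingers":5,"linear":[0,0,0],"delta_rot":[0,0,0]},{"fingers":5,"linear":[0,0,0],"delta_rot":[0,0,0]}])

```text
t: 17.82
tcp_pos: [524.7, -25.7, 95.8]
eef_rot: [[-0.84, 0.543, -0.001], [0.543, 0.84, 0.0], [0.001, -0.0, -1.0]]
contact_force: [0.8, 0.2, 0.7]
finger_gap: 0.584
gripper_force: 0.0
```

Emit:
carry_out(grip_force=60, rows=[{"fingers":1,"linear":[0,0,0],"delta_rot":[0,0,0]},{"fingers":1,"linear":[0,0,0],"delta_rot":[0,0,0]},{"fingers":1,"linear":[0,0,0],"delta_rot":[0,0,0]},{"fingers":1,"linear":[0,0,0],"delta_rot":[0,0,0]},{"fingers":1,"linear":[0,0,0],"delta_rot":[0,0,0]},{"fingers":1,"linear":[0,0,0],"delta_rot":[0,0,0]},{"fingers":1,"linear":[0,0,0],"delta_rot":[0,0,0]},{"fingers":1,"linear":[0,0,0],"delta_rot":[0,0,0]}])

```text
t: 18.48
tcp_pos: [524.6, -26.9, 96.7]
eef_rot: [[-0.84, 0.542, 0.0], [0.542, 0.84, -0.003], [-0.002, -0.002, -1.0]]
contact_force: [-6.1, -9.9, 7.9]
finger_gap: 0.178
gripper_force: 59.2
```

Emit:
carry_out(rows=[{"fingers":1,"linear":[0,-0.15,0],"delta_rot":[0,0,0]},{"fingers":1,"linear":[0,0,0],"delta_rot":[0,0,-0.02]},{"fingers":1,"linear":[0,0,0],"delta_rot":[0,0,-0.04]},{"fingers":1,"linear":[0,0,0],"delta_rot":[0,0,-0.06]},{"fingers":1,"linear":[0,0,0],"delta_rot":[0,0,-0.06]},{"fingers":1,"linear":[0,0,0],"delta_rot":[0,0,-0.06]},{"fingers":1,"linear":[0,0,0],"delta_rot":[0,0,-0.06]},{"fingers":1,"linear":[0,0,0],"delta_rot":[0,0,-0.06]},{"fingers":1,"linear":[0,0,0],"delta_rot":[0,0,-0.06]},{"fingers":1,"linear":[0,0,0],"delta_rot":[0,0,-0.06]},{"fingers":1,"linear":[0,0,0],"delta_rot":[0,0,-0.06]},{"fingers":1,"linear":[0,0,0],"delta_rot":[0,0,-0.06]}])

```text
t: 19.48
tcp_pos: [524.1, -28.8, 96.7]
eef_rot: [[-1.0, -0.03, 0.0], [-0.03, 1.0, -0.005], [-0.0, -0.005, -1.0]]
contact_force: [-6.4, -16.6, 8.4]
finger_gap: 0.182
gripper_force: 60.8
```

Emit:
carry_out(rows=[{"fingers":1,"linear":[0,0,0],"delta_rot":[0,0,-0.08]},{"fingers":1,"linear":[0,0,0],"delta_rot":[0,0,-0.08]},{"fingers":1,"linear":[0,0,0],"delta_rot":[0,0,-0.08]},{"fingers":1,"linear":[0,0,0],"delta_rot":[0,0,-0.08]},{"fingers":1,"linear":[0,0,0],"delta_rot":[0,0,-0.08]},{"fingers":1,"linear":[0,0,0],"delta_rot":[0,0,-0.08]},{"fingers":1,"linear":[0,0,0],"delta_rot":[0,0,-0.08]},{"fingers":1,"linear":[0,0,0],"delta_rot":[0,0,-0.08]},{"fingers":1,"linear":[0,0,0],"delta_rot":[0,0,-0.08]},{"fingers":1,"linear":[0,0,0],"delta_rot":[0,0,-0.06]},{"fingers":1,"linear":[0,0,0],"delta_rot":[0,0,-0.03]},{"fingers":1,"linear":[0,0,0],"delta_rot":[0,0,-0.02]}])

```text
t: 20.48
tcp_pos: [525.3, -31.2, 96.7]
eef_rot: [[-0.655, -0.756, 0.002], [-0.756, 0.655, -0.009], [0.006, -0.008, -1.0]]
contact_force: [0.4, -34.7, -0.6]
finger_gap: 0.177
gripper_force: 59.5
```

Emit:
carry_out(rows=[{"fingers":1,"linear":[0,0,0],"delta_rot":[0,0,0]},{"fingers":1,"linear":[0,0,0],"delta_rot":[0,0,0]},{"fingers":1,"linear":[0,0,0],"delta_rot":[0,0,0]}])

```text
t: 20.73
tcp_pos: [525.3, -31.3, 96.8]
eef_rot: [[-0.656, -0.755, 0.002], [-0.755, 0.656, -0.01], [0.006, -0.008, -1.0]]
contact_force: [0.7, -35.4, -0.0]
finger_gap: 0.175
gripper_force: 58.5
```

```bash
python3 - <<'E'
from h import *
c=save("wrist","w5");s=sensors.sense();print(s["tcp_pos"],np.degrees(np.arctan2(s["eef_rot"][1,0],s["eef_rot"][0,0])),s["wrist_torque"])
E
```

```text
[525.28594012 -31.23245774  96.73214225] -130.98270083646852 [-5.98909818  0.09019937 -0.05546701]
```

View pics/w5.png

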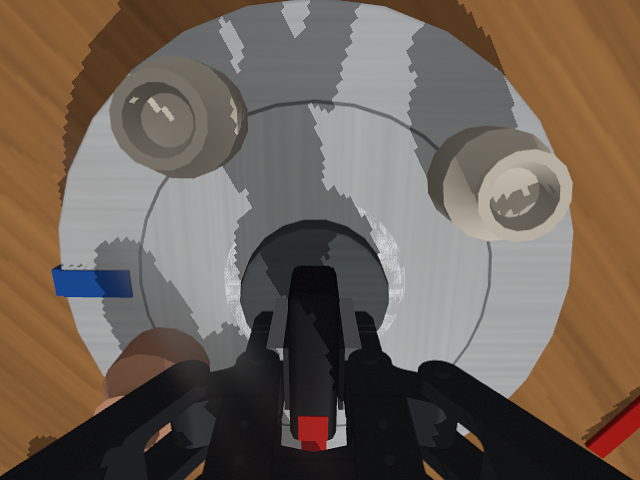

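Red sits under the gripper, and the vases are still standing. There is a lateral load from an off-axis grip, so I'll relieve it and then release.

Emit:
carry_out(rows=[{"fingers":1,"linear":[0.15,-0.13,0],"delta_rot":[0,0,0]},{"fingers":1,"linear":[0.15,-0.13,0],"delta_rot":[0,0,0]},{"fingers":1,"linear":[0,0,0],"delta_rot":[0,0,0]},{"fingers":1,"linear":[0,0,0],"delta_rot":[0,0,0]}])

```text
t: 21.12
tcp_pos: [525.3, -31.4, 96.7]
eef_rot: [[-0.654, -0.757, 0.003], [-0.757, 0.654, -0.001], [-0.001, -0.003, -1.0]]
contact_force: [4.7, -2.9, 6.3]
finger_gap: 0.18
gripper_force: 60.1
```

Emit:
carry_out(rows=[{"fingers":5.5,"linear":[0,0,0],"delta_rot":[0,0,0]},{"fingers":5.5,"linear":[0,0,0],"delta_rot":[0,0,0]},{"fingers":5.5,"linear":[0,0,0],"delta_rot":[0,0,0]},{"fingers":5.5,"linear":[0,0,0],"delta_rot":[0,0,0]},{"fingers":5.5,"linear":[0,0,-2],"delta_rot":[0,0,0]},{"fingers":5.5,"linear":[0,0,-3.5],"delta_rot":[0,0,0]},{"fingers":5.5,"linear":[0,0,-3.5],"delta_rot":[0,0,0]},{"fingers":5.5,"linear":[2,0,-3.5],"delta_rot":[0,0,0]},{"fingers":5.5,"linear":[3,0,-3.5],"delta_rot":[0,0,0]},{"fingers":5.5,"linear":[3,0,-1],"delta_rot":[0,0,0]},{"fingers":5.5,"linear":[0,0,0],"delta_rot":[0,0,0]},{"fingers":5.5,"linear":[0,0,0],"delta_rot":[0,0,0]}])

```text
t: 22.12
tcp_pos: [473.3, -90.0, 263.1]
eef_rot: [[-0.655, -0.756, 0.001], [-0.756, 0.655, -0.0], [-0.001, -0.001, -1.0]]
contact_force: [-0.3, 0.4, -0.6]
finger_gap: 0.641
gripper_force: 0.0
```

```bash
python3 - <<'E'
from h import *
c=save("wrist","w6");s=sensors.sense();print(s["tcp_pos"],np.degrees(np.arctan2(s["eef_rot"][1,0],s["eef_rot"][0,0])))
E
```

```text
[473.53086156 -89.36149588 262.30776991] -130.8631882504902
```

View pics/w6.png

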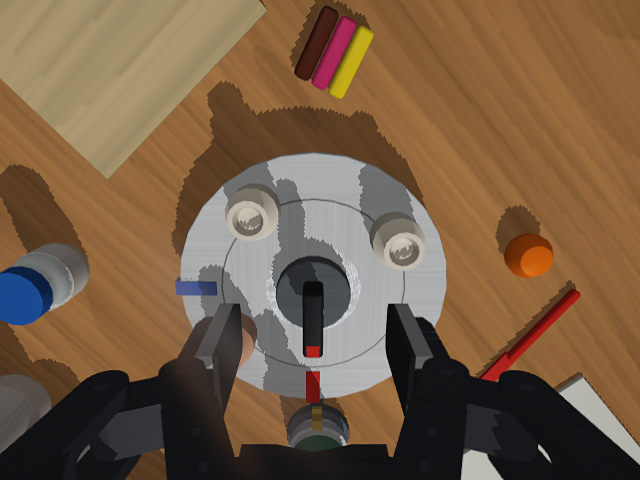

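The red mark (313,386) is nearly at the pointer (317,417), and all vases are upright.

```bash
python3 - <<'E'
from h import *
c=load("w6")
g=lambda u,v,z:px2w(c,u,v,z)[:2]
b=lambda d:np.degrees(np.arctan2(d[1],d[0])).round(1)
f,n=g(313,283,108),g(313,357,108);w=(f+n)/2;print("bar",w,b(n-f))
hub=(g(276,293,54)+g(350,293,54))/2;print("hub",hub)
e=[g(u,v,36) for u,v in[(180,280),(446,280),(314,153),(314,398)]];print((e[0]+e[1])/2,(e[2]+e[3])/2)
bl=g(196,288,36);r=g(313,386,36);p=g(317.3,417,50);ft=g(318,412,18)
for W in (w,np.array([524.5,-28.])):print("blue+90",b(bl-W)+90,"red",b(r-W),"ptr",b(p-W),"foot",b(ft-W))
cv2.imwrite("pics/z6.png",cv2.resize(c["img"][270:450,240:400],None,fx=3.3,fy=3.3,interpolation=cv2.INTER_CUBIC))
E
```

```text
bar [523.40930243 -32.33019255] 49.1
hub [524.77660149 -30.87256488]
[521.75010674 -34.4241546 ] [526.13209905 -27.9249616 ]
blue+90 52.0 red 49.0 ptr 50.8 foot 51.0
blue+90 49.8 red 48.0 ptr 50.0 foot 50.3
```

View pics/z6.png

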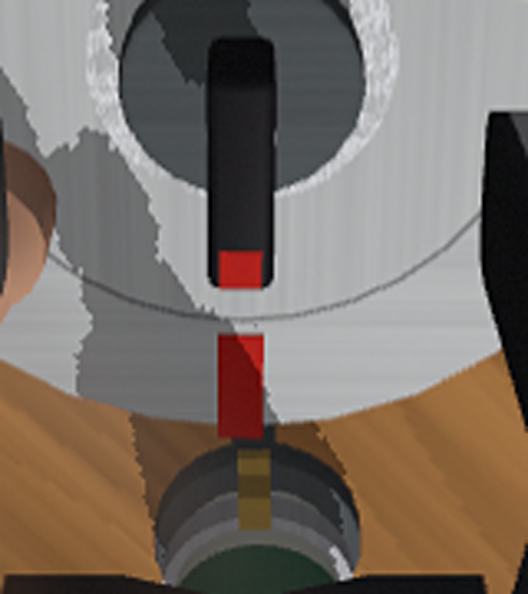

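Red is about 2° short of the pointer, so I'll regrip and nudge it.

Emit:
carry_out(rows=[{"fingers":5,"linear":[-3,0,0],"delta_rot":[0,0,0]},{"fingers":5,"linear":[-3,0,0],"delta_rot":[0,0,0]},{"fingers":5,"linear":[-1.9,-0.05,1],"delta_rot":[0,0,0]},{"fingers":5,"linear":[0,0,3.5],"delta_rot":[0,0,0]},{"fingers":5,"linear":[0,0,3.5],"delta_rot":[0,0,0]},{"fingers":5,"linear":[0,0,3.5],"delta_rot":[0,0,0]},{"fingers":5,"linear":[0,0,2.5],"delta_rot":[0,0,0]},{"fingers":5,"linear":[0,0,1.5],"delta_rot":[0,0,0]},{"fingers":5,"linear":[0,0,0.9],"delta_rot":[0,0,0]},{"fingers":5,"linear":[0,0,0],"delta_rot":[0,0,0]},{"fingers":5,"linear":[0,0,0],"delta_rot":[0,0,0]}])

```text
t: 23.08
tcp_pos: [525.8, -29.4, 98.4]
eef_rot: [[-0.653, -0.757, -0.001], [-0.757, 0.653, 0.0], [0.0, 0.001, -1.0]]
contact_force: [0.4, -0.7, 0.4]
finger_gap: 0.583
gripper_force: 0.0
```

Emit:
carry_out(rows=[{"fingers":1,"linear":[0,0,0],"delta_rot":[0,0,0]},{"fingers":1,"linear":[0,0,0],"delta_rot":[0,0,0]},{"fingers":1,"linear":[0,0,0],"delta_rot":[0,0,0]},{"fingers":1,"linear":[0,0,0],"delta_rot":[0,0,0]},{"fingers":1,"linear":[0,0,0],"delta_rot":[0,0,0]},{"fingers":1,"linear":[0,0,0],"delta_rot":[0,0,0]},{"fingers":1,"linear":[0,0,0],"delta_rot":[0,0,0]},{"fingers":1,"linear":[0,0,0],"delta_rot":[0,0,0]}])

```text
t: 23.75
tcp_pos: [526.5, -30.1, 99.5]
eef_rot: [[-0.654, -0.757, 0.002], [-0.757, 0.654, -0.0], [-0.001, -0.002, -1.0]]
contact_force: [-0.2, -0.2, 7.8]
finger_gap: 0.172
gripper_force: 59.0
```

Zero lateral force this time. Turn by a little over 2°, with allowance for grip windup, then release and lift.

Emit:
carry_out(rows=[{"fingers":1,"linear":[0,0,0],"delta_rot":[0,0,-0.02]},{"fingers":1,"linear":[0,0,0],"delta_rot":[0,0,-0.02]},{"fingers":1,"linear":[0,0,0],"delta_rot":[0,0,-0.005]},{"fingers":1,"linear":[0,0,0],"delta_rot":[0,0,0]},{"fingers":1,"linear":[0,0,0],"delta_rot":[0,0,0]},{"fingers":1,"linear":[0,0,0],"delta_rot":[0,0,0]}])

```text
t: 24.25
tcp_pos: [526.5, -30.1, 99.5]
eef_rot: [[-0.619, -0.785, 0.002], [-0.785, 0.619, -0.001], [-0.001, -0.002, -1.0]]
contact_force: [0.6, -0.8, 6.8]
finger_gap: 0.176
gripper_force: 58.8
```

Emit:
carry_out(rows=[{"fingers":5.5,"linear":[0,0,0],"delta_rot":[0,0,0]},{"fingers":5.5,"linear":[0,0,0],"delta_rot":[0,0,0]},{"fingers":5.5,"linear":[0,0,0],"delta_rot":[0,0,0]},{"fingers":5.5,"linear":[0,0,0],"delta_rot":[0,0,0]},{"fingers":5.5,"linear":[0,0,-2],"delta_rot":[0,0,0]},{"fingers":5.5,"linear":[0,0,-3.5],"delta_rot":[0,0,0]},{"fingers":5.5,"linear":[0,0,-3.5],"delta_rot":[0,0,0]},{"fingers":5.5,"linear":[2,0,-3.5],"delta_rot":[0,0,0]},{"fingers":5.5,"linear":[3,0,-3.5],"delta_rot":[0,0,0]},{"fingers":5.5,"linear":[3,0,-1],"delta_rot":[0,0,0]},{"fingers":5.5,"linear":[0,0,0],"delta_rot":[0,0,0]},{"fingers":5.5,"linear":[0,0,0],"delta_rot":[0,0,0]}])

```text
t: 25.25
tcp_pos: [477.7, -91.2, 265.7]
eef_rot: [[-0.62, -0.784, 0.001], [-0.784, 0.62, -0.0], [-0.001, -0.001, -1.0]]
contact_force: [-0.8, 0.3, 0.0]
finger_gap: 0.648
gripper_force: 0.0
```

```bash
cat > mk.py <<'E'
from h import *
def cent(c,lo,hi,box):
    x0,y0,x1,y1=box;h=cv2.cvtColor(c["img"][y0:y1,x0:x1],cv2.COLOR_BGR2HSV)
    m=cv2.inRange(h,lo,hi); n,l,st,ce=cv2.connectedComponentsWithStats(m)
    return [(st[i,4],ce[i]+[x0,y0]) for i in range(1,n) if st[i,4]>40]
b=lambda d:np.degrees(np.arctan2(d[1],d[0])).round(1)
E
python3 - <<'E'
from mk import *
c=save("wrist","w7");s=sensors.sense();print(s["tcp_pos"],b(s["eef_rot"][:2,0]))
for nm in("w6","w7"):
  c=load(nm)
  print("red",cent(c,(0,180,120),(6,255,255),(250,330,380,430)),"ptr",cent(c,(14,100,40),(28,255,190),(305,395,330,440)),"blue",cent(c,(105,100,60),(125,255,255),(150,260,240,320)))
E
```

```text
[477.87086413 -90.5693697  264.96382193] -128.3
red [(np.int32(132), array([312.5, 351. ])), (np.int32(53), array([316.43396226, 375.49056604]))] ptr [(np.int32(238), array([316.53781513, 417.40756303]))] blue [(np.int32(499), array([196.11022044, 287.91382766]))]
red [(np.int32(142), array([313.04225352, 347.03521127])), (np.int32(155), array([315.8       , 377.92258065]))] ptr [(np.int32(73), array([325.        , 399.65753425])), (np.int32(221), array([311.0678733 , 414.42533937]))] blue [(np.int32(527), array([197.48956357, 284.98481973]))]
```

Red is now within 1° of the pointer. Move to the nozzle with the fingers shut.

Emit:
carry_out(grip_force=40, rows=[{"fingers":0,"linear":[-2.5,0,0],"delta_rot":[0,0,0]},{"fingers":0,"linear":[-3,0,0],"delta_rot":[0,0,0]},{"fingers":0,"linear":[-3,0,0],"delta_rot":[0,0,0]},{"fingers":0,"linear":[-3,0,0],"delta_rot":[0,0,0]},{"fingers":0,"linear":[-3,0,0],"delta_rot":[0,0,0]},{"fingers":0,"linear":[-3,0,0],"delta_rot":[0,0,0]},{"fingers":0,"linear":[-3,0,0],"delta_rot":[0,0,0]},{"fingers":0,"linear":[-3,0,0],"delta_rot":[0,0,0]},{"fingers":0,"linear":[-2.5,-0.2,0],"delta_rot":[0,0,0]},{"fingers":0,"linear":[-1.1,0,0],"delta_rot":[0,0,0]},{"fingers":0,"linear":[0,0,0],"delta_rot":[0,0,0]},{"fingers":0,"linear":[0,0,0],"delta_rot":[0,0,0]}])

```text
t: 26.3
tcp_pos: [647.1, 122.4, 263.6]
eef_rot: [[-0.617, -0.787, -0.002], [-0.787, 0.617, -0.0], [0.001, 0.002, -1.0]]
contact_force: [-0.1, 0.3, -0.3]
finger_gap: 0.0
gripper_force: 0.0
```

Emit:
carry_out(rows=[{"fingers":0,"linear":[0,0,2],"delta_rot":[0,0,0]},{"fingers":0,"linear":[0,0,1.5],"delta_rot":[0,0,0]},{"fingers":0,"linear":[0,0,1],"delta_rot":[0,0,0]},{"fingers":0,"linear":[0,0,0.5],"delta_rot":[0,0,0]},{"fingers":0,"linear":[0,0,0],"delta_rot":[0,0,0]},{"fingers":0,"linear":[0,0,0],"delta_rot":[0,0,0]}])

```text
t: 26.8
tcp_pos: [647.0, 120.9, 215.5]
eef_rot: [[-0.619, -0.785, 0.0], [-0.785, 0.619, -0.0], [-0.0, -0.0, -1.0]]
contact_force: [0.0, 0.5, -0.6]
finger_gap: -0.0
gripper_force: 0.0
```

```bash
python3 - <<'E'
from h import *
c=save("wrist","w8");s=sensors.sense();d=save("side","s8");print(s["tcp_pos"],w2px(c,(648,121,184)),w2px(d,(648,121,184)))
cv2.imwrite("pics/m8.png",np.hstack([cv2.resize(c["img"],(400,300)),cv2.resize(d["img"][150:300,250:450],(400,300))]))
E
```

```text
[647.26474659 120.9963149  215.83195445] [[310.90826258 306.29391002]] [[355.51388833 191.5782759 ]]
```

View pics/m8.png

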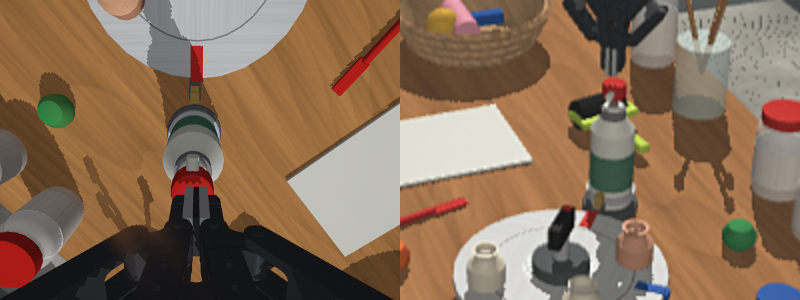

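The fingertips are over the cap and the red mark is in line with the pointer. Press.

Emit:
carry_out(rows=[{"fingers":0,"linear":[0,0,0.7],"delta_rot":[0,0,0]},{"fingers":0,"linear":[0,0,0.5],"delta_rot":[0,0,0]},{"fingers":0,"linear":[0,0,0.4],"delta_rot":[0,0,0]},{"fingers":0,"linear":[0,0,0.3],"delta_rot":[0,0,0]},{"fingers":0,"linear":[0,0,0],"delta_rot":[0,0,0]},{"fingers":0,"linear":[0,0,0],"delta_rot":[0,0,0]}])

```text
t: 27.4
tcp_pos: [647.5, 121.2, 196.5]
eef_rot: [[-0.619, -0.786, 0.001], [-0.786, 0.619, -0.0], [-0.001, -0.001, -1.0]]
contact_force: [-0.2, -0.8, 6.2]
finger_gap: 0.003
gripper_force: 3.4
```

Emit:
carry_out(rows=[{"fingers":0,"linear":[0,0,0.15],"delta_rot":[0,0,0]},{"fingers":0,"linear":[0,0,0.1],"delta_rot":[0,0,0]},{"fingers":0,"linear":[0,0,0.05],"delta_rot":[0,0,0]},{"fingers":0,"linear":[0,0,0],"delta_rot":[0,0,0]},{"fingers":0,"linear":[0,0,0],"delta_rot":[0,0,0]}])

```text
t: 27.82
tcp_pos: [647.5, 121.2, 195.8]
eef_rot: [[-0.619, -0.786, 0.004], [-0.786, 0.619, -0.0], [-0.002, -0.003, -1.0]]
contact_force: [-7.8, -0.5, 30.9]
finger_gap: -0.002
gripper_force: 15.1
```

Fully down against the stop at 31 N. Let it spring back and return to the handle.

Emit:
carry_out(rows=[{"fingers":0,"linear":[0,0,-1],"delta_rot":[0,0,0]},{"fingers":0,"linear":[0,0,-2.5],"delta_rot":[0,0,0]},{"fingers":0,"linear":[0,0,-3.5],"delta_rot":[0,0,0]},{"fingers":0,"linear":[2,0,0],"delta_rot":[0,0,0]},{"fingers":5,"linear":[3,0,0],"delta_rot":[0,0,0]},{"fingers":5,"linear":[3,0,0],"delta_rot":[0,0,0]},{"fingers":5,"linear":[3,0,0],"delta_rot":[0,0,0]},{"fingers":5,"linear":[3,0,0],"delta_rot":[0,0,0]},{"fingers":5,"linear":[3,0.1,0],"delta_rot":[0,0,0]},{"fingers":5,"linear":[2.4,0.1,0],"delta_rot":[0,0,0]},{"fingers":5,"linear":[0,0,0],"delta_rot":[0,0,0]},{"fingers":5,"linear":[0,0,0],"delta_rot":[0,0,0]}])

```text
t: 28.82
tcp_pos: [525.1, -30.6, 263.2]
eef_rot: [[-0.62, -0.784, 0.0], [-0.784, 0.62, 0.0], [-0.0, -0.0, -1.0]]
contact_force: [-0.2, -0.1, 0.1]
finger_gap: 0.587
gripper_force: 0.0
```

```bash
python3 - <<'E'
from h import *
c=save("wrist","w9");s=sensors.sense();R=s["eef_rot"];print(s["tcp_pos"],R.T@(np.array([526.5,-30,98.5])-s["tcp_pos"])/10)
E
```

```text
[525.68176073 -29.97886436 263.04923808] [-0.04528592 -0.06445569 16.45493883]
```

View pics/w9.png

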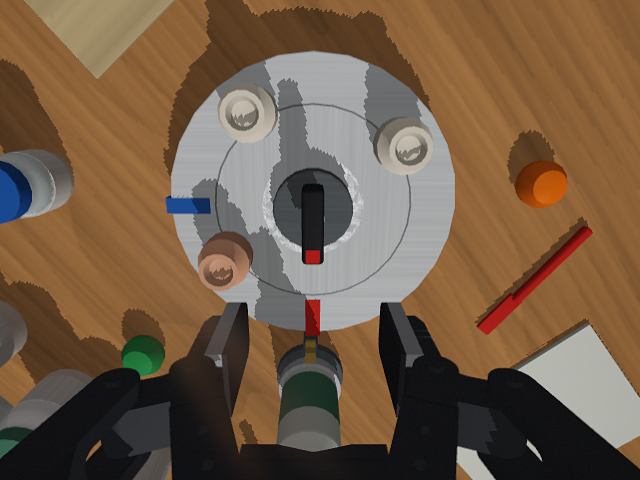

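All vases are upright and unmoved, and red (314,316) is at the pointer (311,350). Descend and grip.

Emit:
carry_out(grip_force=60, rows=[{"fingers":5,"linear":[-0.05,-0.06,3],"delta_rot":[0,0,0]},{"fingers":5,"linear":[0,0,3.5],"delta_rot":[0,0,0]},{"fingers":5,"linear":[0,0,3.5],"delta_rot":[0,0,0]},{"fingers":5,"linear":[0,0,3.0],"delta_rot":[0,0,0]},{"fingers":5,"linear":[0,0,2],"delta_rot":[0,0,0]},{"fingers":5,"linear":[0,0,1.4],"delta_rot":[0,0,0]},{"fingers":5,"linear":[0,0,0],"delta_rot":[0,0,0]},{"fingers":5,"linear":[0,0,0],"delta_rot":[0,0,0]}])

```text
t: 29.53
tcp_pos: [526.6, -29.2, 98.7]
eef_rot: [[-0.618, -0.786, -0.001], [-0.786, 0.618, 0.0], [0.0, 0.001, -1.0]]
contact_force: [0.7, 0.0, 0.4]
finger_gap: 0.585
gripper_force: 0.0
```

Emit:
carry_out(rows=[{"fingers":1,"linear":[0,0,0],"delta_rot":[0,0,0]},{"fingers":1,"linear":[0,0,0],"delta_rot":[0,0,0]},{"fingers":1,"linear":[0,0,0],"delta_rot":[0,0,0]},{"fingers":1,"linear":[0,0,0],"delta_rot":[0,0,0]},{"fingers":1,"linear":[0,0,0],"delta_rot":[0,0,0]},{"fingers":1,"linear":[0,0,0],"delta_rot":[0,0,0]},{"fingers":1,"linear":[0,0,0],"delta_rot":[0,0,0]},{"fingers":1,"linear":[0,0,0],"delta_rot":[0,0,0]}])

```text
t: 30.2
tcp_pos: [526.9, -29.7, 100.1]
eef_rot: [[-0.619, -0.786, 0.002], [-0.786, 0.619, 0.0], [-0.001, -0.001, -1.0]]
contact_force: [0.2, 2.0, 6.2]
finger_gap: 0.176
gripper_force: 59.2
```

Emit:
carry_out(rows=[{"fingers":1,"linear":[0,0,0],"delta_rot":[0,0,-0.02]},{"fingers":1,"linear":[0,0,0],"delta_rot":[0,0,-0.05]},{"fingers":1,"linear":[0,0,0],"delta_rot":[0,0,-0.07]},{"fingers":1,"linear":[0,0,0],"delta_rot":[0,0,-0.08]},{"fingers":1,"linear":[0,0,0],"delta_rot":[0,0,-0.08]},{"fingers":1,"linear":[0,0,0],"delta_rot":[0,0,-0.08]},{"fingers":1,"linear":[0,0,0],"delta_rot":[0,0,-0.08]},{"fingers":1,"linear":[0,0,0],"delta_rot":[0,0,-0.08]},{"fingers":1,"linear":[0,0,0],"delta_rot":[0,0,-0.08]},{"fingers":1,"linear":[0,0,0],"delta_rot":[0,0,-0.08]},{"fingers":1,"linear":[0,0,0],"delta_rot":[0,0,-0.06]},{"fingers":1,"linear":[0,0,0],"delta_rot":[0,0,-0.02]}])

```text
t: 31.2
tcp_pos: [527.6, -29.9, 100.1]
eef_rot: [[0.115, -0.993, 0.003], [-0.993, -0.115, 0.0], [0.0, -0.003, -1.0]]
contact_force: [4.3, 2.1, 4.6]
finger_gap: 0.177
gripper_force: 59.3
```

Emit:
carry_out(rows=[{"fingers":1,"linear":[0,0,0],"delta_rot":[0,0,-0.03]},{"fingers":1,"linear":[0,0,0],"delta_rot":[0,0,-0.05]},{"fingers":1,"linear":[0,0,0],"delta_rot":[0,0,-0.07]},{"fingers":1,"linear":[0,0,0],"delta_rot":[0,0,-0.08]},{"fingers":1,"linear":[0,0,0],"delta_rot":[0,0,-0.08]},{"fingers":1,"linear":[0,0,0],"delta_rot":[0,0,-0.08]},{"fingers":1,"linear":[0,0,0],"delta_rot":[0,0,-0.08]},{"fingers":1,"linear":[0,0,0],"delta_rot":[0,0,-0.08]},{"fingers":1,"linear":[0,0,0],"delta_rot":[0,0,-0.08]},{"fingers":1,"linear":[0,0,0],"delta_rot":[0,0,-0.08]},{"fingers":1,"linear":[0,0,0],"delta_rot":[0,0,-0.06]},{"fingers":1,"linear":[0,0,0],"delta_rot":[0,0,-0.02]}])

```text
t: 32.2
tcp_pos: [528.3, -29.6, 100.1]
eef_rot: [[0.787, -0.617, 0.004], [-0.617, -0.787, 0.001], [0.003, -0.003, -1.0]]
contact_force: [10.4, 6.8, 0.0]
finger_gap: 0.177
gripper_force: 58.9
```

Emit:
carry_out(rows=[{"fingers":1,"linear":[0,0,0],"delta_rot":[0,0,0]},{"fingers":1,"linear":[0,0,0],"delta_rot":[0,0,0]},{"fingers":1,"linear":[0,0,0],"delta_rot":[0,0,0]}])

```text
t: 32.45
tcp_pos: [528.4, -29.6, 100.1]
eef_rot: [[0.785, -0.62, 0.004], [-0.62, -0.785, 0.001], [0.003, -0.003, -1.0]]
contact_force: [9.9, 5.6, 1.9]
finger_gap: 0.177
gripper_force: 58.7
```

Emit:
carry_out(rows=[{"fingers":5,"linear":[0,0,0],"delta_rot":[0,0,0]},{"fingers":5,"linear":[0,0,0],"delta_rot":[0,0,0]},{"fingers":5,"linear":[0,0,0],"delta_rot":[0,0,0]},{"fingers":5,"linear":[0,0,0],"delta_rot":[0,0,0]},{"fingers":5,"linear":[0,0,-2],"delta_rot":[0,0,0]},{"fingers":5,"linear":[0,0,-3.5],"delta_rot":[0,0,0]},{"fingers":5,"linear":[0,0,-3.5],"delta_rot":[0,0,0]},{"fingers":5,"linear":[0,0,-3.5],"delta_rot":[0,0,0]},{"fingers":5,"linear":[0,0,-3.5],"delta_rot":[0,0,0]},{"fingers":5,"linear":[0,0,0],"delta_rot":[0,0,0]},{"fingers":5,"linear":[0,0,0],"delta_rot":[0,0,0]}])

```text
t: 33.37
tcp_pos: [527.0, -30.1, 260.6]
eef_rot: [[0.785, -0.62, 0.003], [-0.62, -0.785, -0.001], [0.003, -0.001, -1.0]]
contact_force: [0.2, 0.1, 0.2]
finger_gap: 0.583
gripper_force: 0.0
```

```bash
python3 - <<'E'
from h import *
c=save("wrist","w10");s=sensors.sense();R=s["eef_rot"];print(s["tcp_pos"],R.round(3),R.T@(np.array([647.4,121.1,215.7])-s["tcp_pos"])/10)
E
```

```text
[526.41158902 -30.00851088 259.15000721] [[ 0.785 -0.62   0.001]
 [-0.62  -0.785 -0.   ]
 [ 0.001 -0.    -1.   ]] [  0.12950447 -19.35652036   4.34823597]
```

View pics/w10.png

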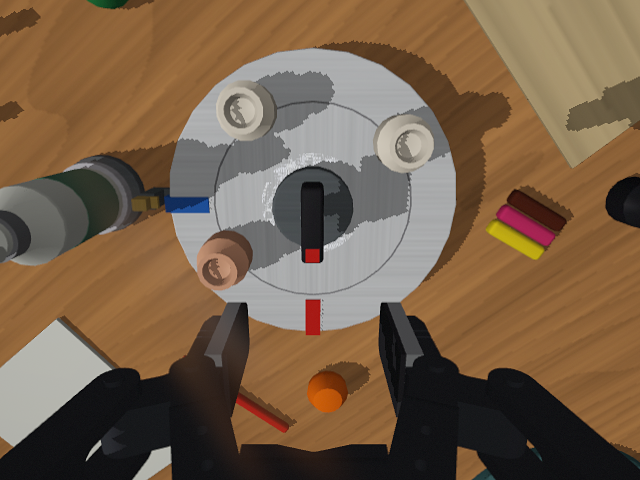

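Blue (188,205) lines up with the pointer (153,202) and all vases are upright. Move to the nozzle.

Emit:
carry_out(grip_force=40, rows=[{"fingers":0,"linear":[0.1,-2,0],"delta_rot":[0,0,0]},{"fingers":0,"linear":[0,-3,0],"delta_rot":[0,0,0]},{"fingers":0,"linear":[0,-3,0],"delta_rot":[0,0,0]},{"fingers":0,"linear":[0,-3,0],"delta_rot":[0,0,0]},{"fingers":0,"linear":[0,-3,0],"delta_rot":[0,0,0]},{"fingers":0,"linear":[0,-3,0],"delta_rot":[0,0,0]},{"fingers":0,"linear":[0,-2.3,0],"delta_rot":[0,0,0]},{"fingers":0,"linear":[0,0,2],"delta_rot":[0,0,0]},{"fingers":0,"linear":[0,0,1.5],"delta_rot":[0,0,0]},{"fingers":0,"linear":[0,0,0.8],"delta_rot":[0,0,0]},{"fingers":0,"linear":[0,0,0],"delta_rot":[0,0,0]},{"fingers":0,"linear":[0,0,0],"delta_rot":[0,0,0]}])

```text
t: 34.42
tcp_pos: [646.3, 120.7, 215.6]
eef_rot: [[0.785, -0.62, -0.002], [-0.62, -0.785, -0.0], [-0.001, 0.001, -1.0]]
contact_force: [0.6, 0.2, 0.2]
finger_gap: 0.0
gripper_force: 0.0
```

```bash
python3 - <<'E'
from mk import *
c=save("wrist","w11");s=sensors.sense();print(s["tcp_pos"],s["finger_gap"])
p=load("w10")
for n,u,v in[("wB",241,111),("wA",406,145),("T",221,267)]:print(n,px2w(p,u,v,84))
E
```

```text
[646.60602531 120.73224898 216.44595245] 0.0007441815703904494
wB [619.08057223 -37.3170804   84.        ]
wA [ 528.67160578 -114.49073527   84.        ]
T [541.08653674  52.13902265  84.        ]
```

Emit:
carry_out(rows=[{"fingers":0,"linear":[0,0,0.7],"delta_rot":[0,0,0]},{"fingers":0,"linear":[0,0,0.5],"delta_rot":[0,0,0]},{"fingers":0,"linear":[0,0,0.4],"delta_rot":[0,0,0]},{"fingers":0,"linear":[0,0,0.35],"delta_rot":[0,0,0]},{"fingers":0,"linear":[0,0,0.15],"delta_rot":[0,0,0]},{"fingers":0,"linear":[0,0,0.1],"delta_rot":[0,0,0]},{"fingers":0,"linear":[0,0,0.05],"delta_rot":[0,0,0]},{"fingers":0,"linear":[0,0,0],"delta_rot":[0,0,0]},{"fingers":0,"linear":[0,0,0],"delta_rot":[0,0,0]}])

```text
t: 35.22
tcp_pos: [647.0, 120.9, 195.9]
eef_rot: [[0.785, -0.62, 0.003], [-0.62, -0.785, -0.0], [0.003, -0.002, -1.0]]
contact_force: [-6.3, -0.4, 23.6]
finger_gap: 0.002
gripper_force: 12.1
```

Bottomed again at 24 N. Spring back, lift and reorient (fingers to close along world x).

Emit:
carry_out(grip_force=30, rows=[{"fingers":0,"linear":[0,0,-1],"delta_rot":[0,0,0]},{"fingers":0,"linear":[0,0,-2.5],"delta_rot":[0,0,0]},{"fingers":0,"linear":[0,0,-3.5],"delta_rot":[0,0,0]},{"fingers":6.4,"linear":[0,0,-1],"delta_rot":[0,0,0.101]},{"fingers":6.4,"linear":[0,0,0],"delta_rot":[0,0,0.101]},{"fingers":6.4,"linear":[0,0,0],"delta_rot":[0,0,0.101]},{"fingers":6.4,"linear":[0,0,0],"delta_rot":[0,0,0.101]},{"fingers":6.4,"linear":[0,0,0],"delta_rot":[0,0,0.101]},{"fingers":6.4,"linear":[0,0,0],"delta_rot":[0,0,0.101]},{"fingers":6.4,"linear":[0,0,0],"delta_rot":[0,0,0.101]},{"fingers":6.4,"linear":[0,0,0],"delta_rot":[0,0,0.101]},{"fingers":6.4,"linear":[0,0,0],"delta_rot":[0,0,0.101]}])

```text
t: 36.22
tcp_pos: [646.6, 121.0, 273.3]
eef_rot: [[-0.011, -1.0, -0.0], [-1.0, 0.011, 0.0], [-0.0, 0.0, -1.0]]
contact_force: [-0.4, 0.3, -0.7]
finger_gap: 0.75
gripper_force: 0.0
```

Emit:
carry_out(rows=[{"fingers":6.4,"linear":[1.5,2.6,0],"delta_rot":[0,0,0]},{"fingers":6.4,"linear":[2,2.7,0],"delta_rot":[0,0,0]},{"fingers":6.4,"linear":[2,2.7,0],"delta_rot":[0,0,0]},{"fingers":6.4,"linear":[1.4,2.6,0],"delta_rot":[0,0,0]},{"fingers":6.4,"linear":[0,0,0],"delta_rot":[0,0,0]},{"fingers":6.4,"linear":[0,0,0],"delta_rot":[0,0,0]}])

```text
t: 36.72
tcp_pos: [539.3, 52.1, 274.1]
eef_rot: [[-0.007, -1.0, 0.001], [-1.0, 0.007, 0.0], [-0.0, -0.001, -1.0]]
contact_force: [1.0, 1.0, 0.6]
finger_gap: 0.751
gripper_force: 0.0
```

```bash
cat >> mk.py <<'E'
def vases(c,guess,z=84,half=55):
    "warm-tinted blob (vase) near each guessed lip centre; compares its centroid with that of a rendered model silhouette"
    for g in guess:
        p=w2px(c,(g[0],g[1],z))[0]; x,y=p.astype(int)
        x0,y0=max(x-half,0),max(y-half,0);im=c["img"][y0:y+half,x0:x+half].astype(int)
        d=im[...,2]*1.0/(im[...,0]+1); m=((d>1.08)&(im[...,2]>60)).astype(np.uint8)
        # model silhouette: foot->belly->lip circles
        t=np.linspace(0,2*np.pi,24);pts=[]
        for r,h in((20,0),(22,14),(20,26),(16,48)):pts+=[(g[0]+r*np.cos(a),g[1]+r*np.sin(a),z-48+h) for a in t]
        hull=cv2.convexHull((w2px(c,pts)-[x0,y0]).astype(np.float32)).astype(int)
        k=np.zeros_like(m);cv2.fillConvexPoly(k,hull,1)
        best=max(((int((m&np.roll(np.roll(k,dy,0),dx,1)).sum())-int((m&(1-np.roll(np.roll(k,dy,0),dx,1))).sum()),dx,dy) for dx in range(-25,26) for dy in range(-25,26)))
        q=px2w(c,p[0]+best[1],p[1]+best[2],z);print(g[:2],"px",p.round(),"area",k.sum(),m.sum(),"score",best[0],"->",q[:2].round(1))
E
python3 - <<'E'
from mk import *
c=save("wrist","w12");s=sensors.sense();print(s["t"],s["tcp_pos"],s["eef_rot"].round(3).tolist())
G=[(619,-37),(528.7,-114.5),(541,52)]
vases(load("w10"),G);print();vases(c,G)
E
```

```text
36.7667 [540.27614745  52.51758153 273.85238182] [[-0.007, -1.0, 0.001], [-1.0, 0.007, 0.0], [-0.0, -0.001, -1.0]]
(619, -37) px [241. 111.] area 2762 4990 score 502 -> [619.4 -36.5]
(528.7, -114.5) px [406. 145.] area 2696 4574 score 758 -> [ 525.3 -116.5]
(541, 52) px [221. 267.] area 2562 5971 score -883 -> [539.8  57.3]

(619, -37) px [202.  92.] area 2806 6777 score -1255 -> [619.1 -36.3]
(528.7, -114.5) px [328. -33.] area 581 491 score 491 -> [ 525.3 -101. ]
(541, 52) px [312. 212.] area 2212 5211 score -827 -> [539.5  57.7]
```

T is at about (539,56). Descend and grip.

Emit:
carry_out(rows=[{"fingers":6.4,"linear":[-0.4,0.1,2],"delta_rot":[0,0,0]},{"fingers":6.4,"linear":[0,0,3.5],"delta_rot":[0,0,0]},{"fingers":6.4,"linear":[0,0,3.5],"delta_rot":[0,0,0]},{"fingers":6.4,"linear":[0,0,3.5],"delta_rot":[0,0,0]},{"fingers":6.4,"linear":[0,0,3.5],"delta_rot":[0,0,0]},{"fingers":6.4,"linear":[0,0,2.5],"delta_rot":[0,0,0]},{"fingers":6.4,"linear":[0,0,1.7],"delta_rot":[0,0,0]},{"fingers":6.4,"linear":[0,0,0.9],"delta_rot":[0,0,0]},{"fingers":6.4,"linear":[0,0,0],"delta_rot":[0,0,0]},{"fingers":6.4,"linear":[0,0,0],"delta_rot":[0,0,0]}])

```text
t: 37.6
tcp_pos: [539.9, 56.9, 62.8]
eef_rot: [[-0.006, -1.0, -0.0], [-1.0, 0.006, 0.0], [-0.0, 0.0, -1.0]]
contact_force: [-0.2, 0.0, -0.1]
finger_gap: 0.753
gripper_force: 0.0
```

Emit:
carry_out(rows=[{"fingers":5.4,"linear":[0,0,0],"delta_rot":[0,0,0]},{"fingers":4.8,"linear":[0,0,0],"delta_rot":[0,0,0]},{"fingers":3.5,"linear":[0,0,0],"delta_rot":[0,0,0]},{"fingers":3.5,"linear":[0,0,0],"delta_rot":[0,0,0]},{"fingers":3.5,"linear":[0,0,0],"delta_rot":[0,0,0]},{"fingers":3.5,"linear":[0,0,0],"delta_rot":[0,0,0]},{"fingers":3.5,"linear":[0,0,0],"delta_rot":[0,0,0]}])

```text
t: 38.18
tcp_pos: [540.1, 56.7, 63.8]
eef_rot: [[-0.006, -1.0, 0.002], [-1.0, 0.006, 0.0], [-0.0, -0.002, -1.0]]
contact_force: [-1.0, 1.3, 6.1]
finger_gap: 0.5
gripper_force: 29.6
```

Emit:
carry_out(rows=[{"fingers":3.5,"linear":[0,0,-2],"delta_rot":[0,0,0]},{"fingers":3.5,"linear":[0,0,-3],"delta_rot":[0,0,0]},{"fingers":3.5,"linear":[0,0,-3],"delta_rot":[0,0,0]},{"fingers":3.5,"linear":[-2,0,-2],"delta_rot":[0,0,0]},{"fingers":3.5,"linear":[-3.5,0,0],"delta_rot":[0,0,0]},{"fingers":3.5,"linear":[-3.5,0,0],"delta_rot":[0,0,0]},{"fingers":3.5,"linear":[-3.5,0,0],"delta_rot":[0,0,0]},{"fingers":3.5,"linear":[-3.5,0,0],"delta_rot":[0,0,0]},{"fingers":3.5,"linear":[-3.5,0,0],"delta_rot":[0,0,0]},{"fingers":3.5,"linear":[-3,0,0],"delta_rot":[0,0,0]},{"fingers":3.5,"linear":[-1.8,0,0],"delta_rot":[0,0,0]},{"fingers":3.5,"linear":[0,0,0],"delta_rot":[0,0,0]}])

```text
t: 39.18
tcp_pos: [540.6, 303.0, 163.0]
eef_rot: [[-0.003, -1.0, 0.001], [-1.0, 0.003, 0.001], [-0.001, -0.001, -1.0]]
contact_force: [0.5, 0.9, -1.9]
finger_gap: 0.505
gripper_force: 31.2
```

Emit:
carry_out(rows=[{"fingers":3.5,"linear":[0,0,2.5],"delta_rot":[0,0,0]},{"fingers":3.5,"linear":[0,0,3.5],"delta_rot":[0,0,0]},{"fingers":3.5,"linear":[0,0,3],"delta_rot":[0,0,0]},{"fingers":3.5,"linear":[0,0,2],"delta_rot":[0,0,0]},{"fingers":3.5,"linear":[0,0,1],"delta_rot":[0,0,0]},{"fingers":3.5,"linear":[0,0,0.7],"delta_rot":[0,0,0]},{"fingers":3.5,"linear":[0,0,0],"delta_rot":[0,0,0]},{"fingers":3.5,"linear":[0,0,0],"delta_rot":[0,0,0]}])

```text
t: 39.85
tcp_pos: [541.4, 299.7, 36.7]
eef_rot: [[-0.006, -1.0, 0.001], [-1.0, 0.006, 0.001], [-0.001, -0.001, -1.0]]
contact_force: [0.4, -0.2, -1.0]
finger_gap: 0.503
gripper_force: 31.2
```

Emit:
carry_out(rows=[{"fingers":3.5,"linear":[0,0,0.2],"delta_rot":[0,0,0]},{"fingers":3.5,"linear":[0,0,0.12],"delta_rot":[0,0,0]},{"fingers":3.5,"linear":[0,0,0],"delta_rot":[0,0,0]},{"fingers":4.6,"linear":[0,0,0],"delta_rot":[0,0,0]},{"fingers":5.4,"linear":[0,0,0],"delta_rot":[0,0,0]},{"fingers":6.4,"linear":[0,0,0],"delta_rot":[0,0,0]},{"fingers":6.4,"linear":[0,0,0],"delta_rot":[0,0,0]},{"fingers":6.4,"linear":[0,0,-2],"delta_rot":[0,0,0]},{"fingers":6.4,"linear":[0,0,-3],"delta_rot":[0,0,0]},{"fingers":6.4,"linear":[0,0,-4],"delta_rot":[0,0,0]},{"fingers":6.4,"linear":[0,0,-4],"delta_rot":[0,0,0]},{"fingers":6.4,"linear":[0,0,-4],"delta_rot":[0,0,0]}])

```text
t: 40.85
tcp_pos: [540.4, 299.5, 204.4]
eef_rot: [[-0.006, -1.0, -0.0], [-1.0, 0.006, -0.0], [0.0, 0.0, -1.0]]
contact_force: [0.7, 0.1, -0.7]
finger_gap: 0.752
gripper_force: 0.0
```

Emit:
carry_out(rows=[{"fingers":6.4,"linear":[1,0,-4],"delta_rot":[0,0,0]},{"fingers":6.4,"linear":[3.5,-0.8,-1],"delta_rot":[0,0,0]},{"fingers":6.4,"linear":[3.5,-0.8,0],"delta_rot":[0,0,0]},{"fingers":6.4,"linear":[3.5,-0.8,0],"delta_rot":[0,0,0]},{"fingers":6.4,"linear":[3.5,-0.8,0],"delta_rot":[0,0,0]},{"fingers":6.4,"linear":[3.5,-0.8,0],"delta_rot":[0,0,0]},{"fingers":6.4,"linear":[3.5,-0.8,0],"delta_rot":[0,0,0]},{"fingers":6.4,"linear":[3.5,-0.8,0],"delta_rot":[0,0,0]},{"fingers":6.4,"linear":[3.5,-0.8,0],"delta_rot":[0,0,0]},{"fingers":6.4,"linear":[3.2,-0.8,0],"delta_rot":[0,0,0]},{"fingers":6.4,"linear":[1,-0.3,0],"delta_rot":[0,0,0]},{"fingers":6.4,"linear":[0,0,0],"delta_rot":[0,0,0]}])

```text
t: 41.85
tcp_pos: [614.2, -35.3, 252.0]
eef_rot: [[-0.009, -1.0, -0.0], [-1.0, 0.009, -0.0], [0.0, 0.0, -1.0]]
contact_force: [1.1, -0.1, -0.0]
finger_gap: 0.748
gripper_force: 0.0
```

```bash
python3 - <<'E'
from mk import *
c=save("wrist","w13");s=sensors.sense();print(s["t"],s["tcp_pos"],s["eef_rot"].round(3).tolist())
vases(c,[(617.5,-38),(524,-116)])
E
```

```text
41.9 [613.84463947 -33.64685129 252.12333857] [[-0.008, -1.0, -0.0], [-1.0, 0.008, 0.0], [-0.0, 0.0, -1.0]]
(617.5, -38) px [309. 216.] area 2528 3348 score -182 -> [635.2 -56.6]
(524, -116) px [446. 102.] area 3283 4647 score 1809 -> [ 525.4 -116.6]
```

```bash
python3 - <<'E'
from mk import *
c=load("w13")
im=c["img"].astype(int);d=im[...,2]/(im[...,0]+1);x,y=309,216
sub=d[130:350:9,200:460:7]; br=im[...,2][130:350:9,200:460:7]
for r,q in zip(sub,br):print("".join("W" if a>1.6 else("v" if a>1.08 and b>60 else ("#" if b<60 else ".")) for a,b in zip(r,q)))
E
```

```text
WWWWWWWWWWWWvv..................vvv...
WWWWWWWWWWvvvvvv......................
WWWWWWWWWvvvvvvvv.....................
WWWWWWWWWvvvvvvvv.....................
WWWWWWWWWvvvvvvvv.....................
WWWWWWWWWWvvvvvvv.............###.....
WWWWWWWWWWWvvvv.............#....###..
WWWWWWWWWWW................#....#####.
WWWWWWWWWW................#...#####.##
WWWWWWWWWW...................#####....
WWWWWWWWWWv..................######...
WWWWWWWWWWW....................#####..
WWWWWWWWWWW......#..............######
WWWWWWWWWWW.......................####
WWWWWWWWWWWW........................WW
WWWWWWWWWWWW.......#.................#
WWWWWWWWWWWWW.........................
WWWWWWWWWWWWWW........................
WWWWWWWWWWWWWWW.....##................
WWWWWWWWWWWWWWWW...###................
WvvWWWWWWWWWWWW##.##.........#........
vvWWWWWWW#####W#W##..........##.......
vvWWWWWW#######WWWWWWv.......###..##..
vWWWWWW........WWWWWWWWWWv...###...#WW
vWWWWWW..#####..#WWWWWWWWWWWW####..##W
```

Vase B has been knocked towards the rim. Fit it with a better mask.

```bash
sed -i 's/m=((d>1.08)&(im\[...,2\]>60))/m=((d>1.08)\&(d<1.5)\&(im[...,2]>60))/' mk.py; python3 - <<'E'
from mk import *
c=load("w13"); vases(c,[(630,-60),(636,-64)],half=60)
im=c["img"].astype(int);d=im[...,2]/(im[...,0]+1)
m=((d>1.08)&(d<1.5)&(im[...,2]>60)).astype(np.uint8)[115:200,240:340]
n,l,st,ce=cv2.connectedComponentsWithStats(m);i=1+st[1:,4].argmax();print(st[i],ce[i]+[240,115])
cv2.imwrite("pics/z13.png",cv2.resize(c["img"][90:330,180:500],None,fx=2.4,fy=2.4,interpolation=cv2.INTER_CUBIC))
E
```

```text
(630, -60) px [291. 186.] area 2540 2726 score 2336 -> [631.8 -73.5]
(636, -64) px [283. 181.] area 2572 2728 score 2390 -> [632.8 -74.6]
[  20   13   58   61 2705] [288.73900185 158.98484288]
```

View pics/z13.png

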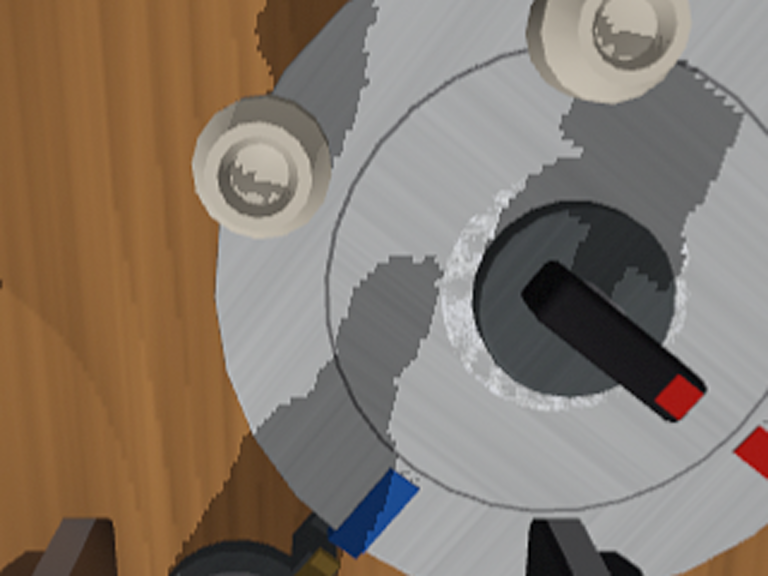

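B stands upright near the rim, with its mouth at full-image (289,161), at about (632,-74). Grasp it there.

Emit:
carry_out(rows=[{"fingers":6.4,"linear":[2,-0.9,0],"delta_rot":[0,0,0]},{"fingers":6.4,"linear":[2.05,-0.9,0],"delta_rot":[0,0,0]},{"fingers":6.4,"linear":[0,0,3],"delta_rot":[0,0,0]},{"fingers":6.4,"linear":[0,0,3.5],"delta_rot":[0,0,0]},{"fingers":6.4,"linear":[0,0,3.5],"delta_rot":[0,0,0]},{"fingers":6.4,"linear":[0,0,2],"delta_rot":[0,0,0]},{"fingers":6.4,"linear":[0,0,0],"delta_rot":[0,0,0]},{"fingers":6.4,"linear":[0,0,0],"delta_rot":[0,0,0]}])

```text
t: 42.57
tcp_pos: [631.1, -72.1, 132.5]
eef_rot: [[-0.005, -1.0, -0.001], [-1.0, 0.005, 0.0], [-0.0, 0.001, -1.0]]
contact_force: [0.3, 0.1, -0.5]
finger_gap: 0.75
gripper_force: 0.0
```

```bash
python3 - <<'E'
from mk import *
print(px2w(load("w13"),289,161,84))
c=save("wrist","w14");s=sensors.sense();print(s["t"],s["tcp_pos"])
vases(c,[(632,-74)],half=90)
E
```

```text
[630.99948765 -77.89676363  84.        ]
42.6167 [631.92872682 -72.50911878 133.75604139]
(632, -74) px [311. 284.] area 6601 6689 score 6225 -> [632.4 -76.5]
```

Good fit at (632,-76). Move y by -3 and descend.

Emit:
carry_out(rows=[{"fingers":6.4,"linear":[0.35,0,1.5],"delta_rot":[0,0,0]},{"fingers":6.4,"linear":[0,0,2.5],"delta_rot":[0,0,0]},{"fingers":6.4,"linear":[0,0,2],"delta_rot":[0,0,0]},{"fingers":6.4,"linear":[0,0,1.1],"delta_rot":[0,0,0]},{"fingers":6.4,"linear":[0,0,0],"delta_rot":[0,0,0]},{"fingers":6.4,"linear":[0,0,0],"delta_rot":[0,0,0]},{"fingers":5.4,"linear":[0,0,0],"delta_rot":[0,0,0]},{"fingers":4.8,"linear":[0,0,0],"delta_rot":[0,0,0]},{"fingers":3.5,"linear":[0,0,0],"delta_rot":[0,0,0]},{"fingers":3.5,"linear":[0,0,0],"delta_rot":[0,0,0]},{"fingers":3.5,"linear":[0,0,0],"delta_rot":[0,0,0]},{"fingers":3.5,"linear":[0,0,0],"delta_rot":[0,0,0]}])

```text
t: 43.62
tcp_pos: [632.4, -77.0, 63.1]
eef_rot: [[-0.006, -1.0, 0.003], [-1.0, 0.006, -0.0], [0.0, -0.003, -1.0]]
contact_force: [-1.2, 0.2, 8.8]
finger_gap: 0.503
gripper_force: 29.3
```

Emit:
carry_out(rows=[{"fingers":3.5,"linear":[0,0,0],"delta_rot":[0,0,0]},{"fingers":3.5,"linear":[0,0,0],"delta_rot":[0,0,0]}])

```text
t: 43.78
tcp_pos: [632.3, -77.0, 63.0]
eef_rot: [[-0.006, -1.0, 0.003], [-1.0, 0.006, -0.0], [0.0, -0.003, -1.0]]
contact_force: [-0.9, 1.0, 9.5]
finger_gap: 0.5
gripper_force: 29.3
```

Emit:
carry_out(rows=[{"fingers":3.5,"linear":[0,0,-2],"delta_rot":[0,0,0]},{"fingers":3.5,"linear":[0,0,-3.5],"delta_rot":[0,0,0]},{"fingers":3.5,"linear":[0,0,-3.5],"delta_rot":[0,0,0]},{"fingers":3.5,"linear":[0,1,-2.5],"delta_rot":[0,0,0]},{"fingers":3.5,"linear":[-2,2,0],"delta_rot":[0,0,0]},{"fingers":3.5,"linear":[-3,2,0],"delta_rot":[0,0,0]},{"fingers":3.5,"linear":[-3,2,0],"delta_rot":[0,0,0]},{"fingers":3.5,"linear":[-3,2,0],"delta_rot":[0,0,0]},{"fingers":3.5,"linear":[-3,2,0],"delta_rot":[0,0,0]},{"fingers":3.5,"linear":[-3.5,1.6,0],"delta_rot":[0,0,0]},{"fingers":3.5,"linear":[-3.5,1.6,0],"delta_rot":[0,0,0]},{"fingers":3.5,"linear":[-3.5,1.6,0],"delta_rot":[0,0,0]}])

```text
t: 44.78
tcp_pos: [474.1, 170.4, 177.3]
eef_rot: [[-0.007, -1.0, 0.001], [-1.0, 0.007, 0.0], [-0.0, -0.001, -1.0]]
contact_force: [0.2, 0.9, -1.1]
finger_gap: 0.5
gripper_force: 31.5
```

Emit:
carry_out(rows=[{"fingers":3.5,"linear":[-3.5,1.5,0],"delta_rot":[0,0,0]},{"fingers":3.5,"linear":[-3.5,1.5,0],"delta_rot":[0,0,0]},{"fingers":3.5,"linear":[-3.2,1.4,0],"delta_rot":[0,0,0]},{"fingers":3.5,"linear":[-2,0,0],"delta_rot":[0,0,0]},{"fingers":3.5,"linear":[-1,0,0],"delta_rot":[0,0,0]},{"fingers":3.5,"linear":[0,0,0],"delta_rot":[0,0,0]},{"fingers":3.5,"linear":[0,0,0],"delta_rot":[0,0,0]}])

```text
t: 45.37
tcp_pos: [432.1, 301.0, 176.6]
eef_rot: [[-0.006, -1.0, 0.0], [-1.0, 0.006, -0.0], [0.0, -0.0, -1.0]]
contact_force: [-0.1, -0.5, -0.7]
finger_gap: 0.506
gripper_force: 31.4
```

Descend 14.3 to about z = 33, then release.

Emit:
carry_out(rows=[{"fingers":3.5,"linear":[0,0,3],"delta_rot":[0,0,0]},{"fingers":3.5,"linear":[0,0,3.5],"delta_rot":[0,0,0]},{"fingers":3.5,"linear":[0,0,3.5],"delta_rot":[0,0,0]},{"fingers":3.5,"linear":[0,0,2.5],"delta_rot":[0,0,0]},{"fingers":3.5,"linear":[0,0,1],"delta_rot":[0,0,0]},{"fingers":3.5,"linear":[0,0,0.5],"delta_rot":[0,0,0]},{"fingers":3.5,"linear":[0,0,0.2],"delta_rot":[0,0,0]},{"fingers":3.5,"linear":[0,0,0],"delta_rot":[0,0,0]},{"fingers":3.5,"linear":[0,0,0],"delta_rot":[0,0,0]}])

```text
t: 46.12
tcp_pos: [432.5, 301.2, 35.3]
eef_rot: [[-0.007, -1.0, 0.001], [-1.0, 0.007, 0.001], [-0.001, -0.001, -1.0]]
contact_force: [0.4, -1.1, -0.3]
finger_gap: 0.501
gripper_force: 31.5
```

Emit:
carry_out(rows=[{"fingers":3.5,"linear":[0,0,0.25],"delta_rot":[0,0,0]},{"fingers":3.5,"linear":[0,0,0],"delta_rot":[0,0,0]},{"fingers":3.5,"linear":[0,0,0],"delta_rot":[0,0,0]},{"fingers":4.6,"linear":[0,0,0],"delta_rot":[0,0,0]},{"fingers":5.4,"linear":[0,0,0],"delta_rot":[0,0,0]},{"fingers":6.4,"linear":[0,0,0],"delta_rot":[0,0,0]},{"fingers":6.4,"linear":[0,0,0],"delta_rot":[0,0,0]},{"fingers":6.4,"linear":[0,0,-2],"delta_rot":[0,0,0]},{"fingers":6.4,"linear":[0,0,-3],"delta_rot":[0,0,0]},{"fingers":6.4,"linear":[0,0,-4],"delta_rot":[0,0,0]},{"fingers":6.4,"linear":[0,0,-4],"delta_rot":[0,0,0]},{"fingers":6.4,"linear":[2,0,-4],"delta_rot":[0,0,0]}])

```text
t: 47.12
tcp_pos: [431.6, 284.0, 201.3]
eef_rot: [[-0.004, -1.0, 0.001], [-1.0, 0.004, 0.001], [-0.001, -0.001, -1.0]]
contact_force: [1.3, -0.1, -1.3]
finger_gap: 0.747
gripper_force: 0.0
```

Emit:
carry_out(rows=[{"fingers":6.4,"linear":[3,-0.9,-3],"delta_rot":[0,0,0]},{"fingers":6.4,"linear":[3.6,-0.9,-1],"delta_rot":[0,0,0]},{"fingers":6.4,"linear":[3.6,-0.9,0],"delta_rot":[0,0,0]},{"fingers":6.4,"linear":[3.6,-0.9,0],"delta_rot":[0,0,0]},{"fingers":6.4,"linear":[3.6,-0.9,0],"delta_rot":[0,0,0]},{"fingers":6.4,"linear":[3.6,-0.9,0],"delta_rot":[0,0,0]},{"fingers":6.4,"linear":[3.6,-0.9,0],"delta_rot":[0,0,0]},{"fingers":6.4,"linear":[3.6,-0.9,0],"delta_rot":[0,0,0]},{"fingers":6.4,"linear":[3.6,-0.9,0],"delta_rot":[0,0,0]},{"fingers":6.4,"linear":[3.6,-0.9,0],"delta_rot":[0,0,0]},{"fingers":6.4,"linear":[3.6,-0.2,0],"delta_rot":[0,0,0]},{"fingers":6.4,"linear":[0,0,0],"delta_rot":[0,0,0]}])

```text
t: 48.12
tcp_pos: [521.5, -111.9, 237.5]
eef_rot: [[-0.01, -1.0, -0.0], [-1.0, 0.01, -0.001], [0.001, 0.0, -1.0]]
contact_force: [-0.9, 1.3, -0.7]
finger_gap: 0.747
gripper_force: 0.0
```

```bash
python3 - <<'E'
from mk import *
c=save("wrist","w15");s=sensors.sense();print(s["t"],s["tcp_pos"])
vases(c,[(525,-117)],half=60)
E
```

```text
48.1667 [ 521.05250004 -109.3975711   237.57230675]
(525, -117) px [308. 218.] area 2761 2925 score 2509 -> [ 525. -117.]
```

Emit:
carry_out(rows=[{"fingers":6.4,"linear":[0.7,-0.4,0],"delta_rot":[0,0,0]},{"fingers":6.4,"linear":[0,0,3],"delta_rot":[0,0,0]},{"fingers":6.4,"linear":[0,0,3.5],"delta_rot":[0,0,0]},{"fingers":6.4,"linear":[0,0,3],"delta_rot":[0,0,0]},{"fingers":6.4,"linear":[0,0,0],"delta_rot":[0,0,0]},{"fingers":6.4,"linear":[0,0,0],"delta_rot":[0,0,0]}])

```text
t: 48.67
tcp_pos: [524.5, -112.7, 142.9]
eef_rot: [[-0.005, -1.0, -0.002], [-1.0, 0.005, 0.001], [-0.001, 0.002, -1.0]]
contact_force: [0.1, -0.3, 1.2]
finger_gap: 0.749
gripper_force: 0.0
```

Emit:
carry_out(rows=[{"fingers":6.4,"linear":[0,0,2.5],"delta_rot":[0,0,0]},{"fingers":6.4,"linear":[0,0,2.5],"delta_rot":[0,0,0]},{"fingers":6.4,"linear":[0,0,1.9],"delta_rot":[0,0,0]},{"fingers":6.4,"linear":[0,0,1],"delta_rot":[0,0,0]},{"fingers":6.4,"linear":[0,0,0],"delta_rot":[0,0,0]},{"fingers":6.4,"linear":[0,0,0],"delta_rot":[0,0,0]},{"fingers":5.4,"linear":[0,0,0],"delta_rot":[0,0,0]},{"fingers":4.8,"linear":[0,0,0],"delta_rot":[0,0,0]},{"fingers":3.5,"linear":[0,0,0],"delta_rot":[0,0,0]},{"fingers":3.5,"linear":[0,0,0],"delta_rot":[0,0,0]},{"fingers":3.5,"linear":[0,0,0],"delta_rot":[0,0,0]},{"fingers":3.5,"linear":[0,0,0],"delta_rot":[0,0,0]}])

```text
t: 49.67
tcp_pos: [525.8, -113.9, 65.5]
eef_rot: [[-0.006, -1.0, 0.002], [-1.0, 0.006, -0.001], [0.001, -0.002, -1.0]]
contact_force: [-1.4, 1.5, 10.3]
finger_gap: 0.504
gripper_force: 29.0
```

Emit:
carry_out(rows=[{"fingers":3.5,"linear":[0,0,-2],"delta_rot":[0,0,0]},{"fingers":3.5,"linear":[0,0,-3.5],"delta_rot":[0,0,0]},{"fingers":3.5,"linear":[0,0,-3.5],"delta_rot":[0,0,0]},{"fingers":3.5,"linear":[0,0.4,-2.5],"delta_rot":[0,0,0]},{"fingers":3.5,"linear":[-2,0.4,0],"delta_rot":[0,0,0]},{"fingers":3.5,"linear":[-3.5,0.4,0],"delta_rot":[0,0,0]},{"fingers":3.5,"linear":[-3.7,0.4,0],"delta_rot":[0,0,0]},{"fingers":3.5,"linear":[-3.7,0.4,0],"delta_rot":[0,0,0]},{"fingers":3.5,"linear":[-3.7,0.4,0],"delta_rot":[0,0,0]},{"fingers":3.5,"linear":[-3.7,0.4,0],"delta_rot":[0,0,0]},{"fingers":3.5,"linear":[-3.7,0.4,0],"delta_rot":[0,0,0]},{"fingers":3.5,"linear":[-3.7,0.4,0],"delta_rot":[0,0,0]}])

```text
t: 50.67
tcp_pos: [490.2, 165.3, 179.8]
eef_rot: [[-0.006, -1.0, 0.001], [-1.0, 0.006, 0.0], [-0.0, -0.001, -1.0]]
contact_force: [0.1, -0.7, -0.4]
finger_gap: 0.502
gripper_force: 31.5
```

Emit:
carry_out(rows=[{"fingers":3.5,"linear":[-3.7,0.3,0],"delta_rot":[0,0,0]},{"fingers":3.5,"linear":[-3.7,0.2,0],"delta_rot":[0,0,0]},{"fingers":3.5,"linear":[-3.7,0,0],"delta_rot":[0,0,0]},{"fingers":3.5,"linear":[-3.7,0,0],"delta_rot":[0,0,0]},{"fingers":3.5,"linear":[-3,0,0],"delta_rot":[0,0,0]},{"fingers":3.5,"linear":[-2,0,0],"delta_rot":[0,0,0]},{"fingers":3.5,"linear":[-1.3,0,0],"delta_rot":[0,0,0]},{"fingers":3.5,"linear":[0,0,0],"delta_rot":[0,0,0]},{"fingers":3.5,"linear":[0,0,0],"delta_rot":[0,0,0]}])

```text
t: 51.42
tcp_pos: [486.9, 374.4, 179.1]
eef_rot: [[-0.006, -1.0, 0.0], [-1.0, 0.006, -0.0], [0.0, -0.0, -1.0]]
contact_force: [-0.7, -0.3, -1.0]
finger_gap: 0.499
gripper_force: 31.5
```

Emit:
carry_out(rows=[{"fingers":3.5,"linear":[0,0,3],"delta_rot":[0,0,0]},{"fingers":3.5,"linear":[0,0,3.5],"delta_rot":[0,0,0]},{"fingers":3.5,"linear":[0,0,3.5],"delta_rot":[0,0,0]},{"fingers":3.5,"linear":[0,0,2.5],"delta_rot":[0,0,0]},{"fingers":3.5,"linear":[0,0,1],"delta_rot":[0,0,0]},{"fingers":3.5,"linear":[0,0,0.5],"delta_rot":[0,0,0]},{"fingers":3.5,"linear":[0,0,0.2],"delta_rot":[0,0,0]},{"fingers":3.5,"linear":[0,0,0],"delta_rot":[0,0,0]},{"fingers":3.5,"linear":[0,0,0],"delta_rot":[0,0,0]}])

```text
t: 52.17
tcp_pos: [487.8, 374.7, 38.5]
eef_rot: [[-0.006, -1.0, 0.002], [-1.0, 0.006, 0.001], [-0.001, -0.002, -1.0]]
contact_force: [-0.6, -0.6, -1.0]
finger_gap: 0.505
gripper_force: 31.5
```

Lower about 3.5 mm, release, then retreat upward and back towards the wheel for a last look.

Emit:
carry_out(rows=[{"fingers":3.5,"linear":[0,0,0.2],"delta_rot":[0,0,0]},{"fingers":3.5,"linear":[0,0,0.15],"delta_rot":[0,0,0]},{"fingers":3.5,"linear":[0,0,0],"delta_rot":[0,0,0]},{"fingers":4.6,"linear":[0,0,0],"delta_rot":[0,0,0]},{"fingers":5.4,"linear":[0,0,0],"delta_rot":[0,0,0]},{"fingers":6.4,"linear":[0,0,0],"delta_rot":[0,0,0]},{"fingers":6.4,"linear":[0,0,0],"delta_rot":[0,0,0]},{"fingers":6.4,"linear":[0,0,-2],"delta_rot":[0,0,0]},{"fingers":6.4,"linear":[0,0,-3],"delta_rot":[0,0,0]},{"fingers":6.4,"linear":[0,0,-4],"delta_rot":[0,0,0]},{"fingers":6.4,"linear":[0,0,-4],"delta_rot":[0,0,0]},{"fingers":6.4,"linear":[0,0,-4],"delta_rot":[0,0,0]}])

```text
t: 53.17
tcp_pos: [486.5, 374.3, 205.4]
eef_rot: [[-0.006, -1.0, -0.0], [-1.0, 0.006, -0.0], [0.0, 0.0, -1.0]]
contact_force: [1.4, 1.2, -0.5]
finger_gap: 0.749
gripper_force: 0.0
```

Emit:
carry_out(rows=[{"fingers":6.4,"linear":[0,0,-4],"delta_rot":[0,0,0]},{"fingers":6.4,"linear":[0,0,-3],"delta_rot":[0,0,0]},{"fingers":6.4,"linear":[0,0,0],"delta_rot":[0,0,0]},{"fingers":6.4,"linear":[0,0,0],"delta_rot":[0,0,0]}])

```text
t: 53.5
tcp_pos: [487.5, 374.9, 275.0]
eef_rot: [[-0.006, -1.0, 0.003], [-1.0, 0.006, 0.002], [-0.002, -0.003, -1.0]]
contact_force: [0.0, -0.1, -0.2]
finger_gap: 0.75
gripper_force: 0.0
```

```bash
python3 - <<'E'
from mk import *
c=save("wrist","w16");t=save("top","t16");sd=save("side","s16");s=sensors.sense();print(s["t"],s["tcp_pos"],s["contact_force"])
for n,cc in(("wrist",c),("top",t),("side",sd)):
  for g in[(541,300),(432,301),(487,375)]:
    p=w2px(cc,[(g[0],g[1],z) for z in(53,19)]);print(n,g,p.round().tolist(),[cc["img"][int(q[1]),int(q[0])].tolist() if 0<=q[0]<640 and 0<=q[1]<480 else None for q in p])
im=c["img"].astype(int);d=im[...,2]/(im[...,0]+1)
# slab view map: '.' neutral, v off-white, W pink/wood
for y in range(40,400,11):print("".join("#" if im[y,x].max()<70 else "W" if d[y,x]>1.5 else "v" if d[y,x]>1.08 else "." for x in range(40,600,7)))
h=cent(t,(105,120,50),(125,255,255),(255,180,390,320));print("blue",h);
for hh in h:
  q=px2w(t,*hh[1],36);print(b(q[:2]-np.array([525,-29])))
print("red",[b(px2w(t,*hh[1],36)[:2]-np.array([525,-29])) for hh in cent(t,(0,180,100),(6,255,255),(255,180,390,320))])
E
```

```text
53.65 [486.55653958 374.30437988 272.20939664] [-0.74187678  0.73107451 -0.4730876 ]
wrist (541, 300) [[247.0, 112.0], [253.0, 111.0]] [[107, 135, 179], [107, 136, 181]]
wrist (432, 301) [[383.0, 112.0], [377.0, 112.0]] [[168, 181, 188], [144, 157, 164]]
wrist (487, 375) [[315.0, 203.0], [315.0, 195.0]] [[109, 119, 125], [168, 182, 189]]
top (541, 300) [[165.0, 235.0], [169.0, 238.0]] [[86, 111, 151], [126, 160, 206]]
top (432, 301) [[161.0, 286.0], [166.0, 287.0]] [[123, 138, 144], [183, 200, 208]]
top (487, 375) [[128.0, 260.0], [134.0, 261.0]] [[125, 141, 147], [186, 203, 211]]
side (541, 300) [[294.0, 211.0], [294.0, 222.0]] [[79, 98, 133], [81, 101, 138]]
side (432, 301) [[255.0, 217.0], [256.0, 228.0]] [[123, 137, 145], [123, 137, 144]]
side (487, 375) [[268.0, 202.0], [268.0, 212.0]] [[124, 139, 145], [125, 141, 147]]
WWWWWWWWWWWWWWWWWWWWWWWWWWWWWWWWWWWWWWWWWWWWWWWWWWWWWWWWWWWWWWWWWWWWWWWWWWWWWWWW
WWWWWWWWWWWWWWWWWWWWWWWWWWWWWWWWWWWWWWWWWWWWWWWWWWWWWWWWWWWWWWWWWWWWWWWWWWWWWWWW
#WWWWWWWWWWWWWWWWWWWWWWWWWWWWWWWWWWWWWWWWWWvvvv.v.......vWWWWWWWWWWWWWWWWWWWWWWW
WWWWWWWWWWWWWWWWWWWW
[... 1781 characters left out ...]
WWWWvv##WWWWWWWWWWWWWWWWWWWWWWWWW####WWWWWWWWWWWWWWWWWWWWWWWW
WWWWWWWWWWWWWWWWWWWWW##vv##WWWWWWWWWWWWWWWWWWWWWWWWW##.###WWWWWWWWWWWWWWWWWWWWWW
WWWWWWWWWWWWWWWWWWWW###v####WWWWWWWWWWWWWWWWWWWWWWWW#######WWWWWWWWWWWWWWWWWWWWW
WWWWWWWWWWWWWWWWWWW#########WWWWWWWWWWWWWWWWWWWWWWWW########WWWWWWWWWWWWWWWWWWWW
WWWWWWWWWWWWWWWWWW#########WWWWWWWWWWWWWWWWWWWWWWWWW#########WWWWWWWWWWWWWWWWWWW
WWWWWWWWWWWWWWW######..####WWWWWWWWWWWWWWWWWWWWWWWWW####..######WWWWWWWWWWWWWWWW
WWWWW#####WWWW############WWWWWWWWWWWWWWWWWWWWWWWWWWW############WWWW######WWWWW
WWW#######################WWWWWWWWWWWWWWWWWWWWWWWWWWW########################WWW
blue [(np.int32(75), array([278., 215.]))]
51.4
red [np.float64(141.2)]
```

The colour map shows three round, upright silhouettes on the slab. Blue measures 51.4° and the pointer about 51°, and the gripper is clear of everything. Handing in.

```bash
python3 -c "
from rig import job
print(job.hand_in())"
```

```text
the job is handed in; nothing more can be done
None
```

The job is handed in, with no verdict returned: all three vases were sprayed once at the red mark and once at the blue, and now stand on the drying slab with the blue mark at the pointer. One was knocked towards the rim after the second spray and recovered; the bystander objects were not re-checked at the end.

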